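Clear the plate, run the extraction and burnish the seam

TASK

Finish the seam on the brass work plate: put everything lying on the plate into the grey scrap tray and turn the dust-extraction dial to its yellow mark. With the plate clear and the dial there, take the burnisher and, with its tip touching the plate, follow the dark seam slowly (under 5 cm/s) from the green dot round the bend to the red dot. Then hang the burnisher upright in its fork again, turn the dial back to the white mark, and leave the other tools where they are.

Things in the scene. Friction and masses are not known exactly. Their poses are not given: they have to be found in the camera images.
- plate: Brass work plate 170 (x) x 280 (y) x 8 mm on a smaller fixed jig block. Origin: centre of its top face, 34 mm above the table, z up. Spring-mounted: it stays level, starts to sink at about 3 N and is 6 mm down (its stop) at about 10 N, 1.2 N per mm. Place and yaw (up to 0.25 rad) vary.
- dial (a joint): Black selector dial on a grey box (150 x 150 x 50 mm tall), rad. The value grows clockwise seen from above, 0 to 1.8; four spring detents, marked by dots on the box: white (off) 0, green 0.6, yellow 1.2, red 1.8. Let go, it clicks into the nearest detent; turning takes up to 0.2 N m. Starts at white, green or between.
- dial_grip (a point): Point on the dial's vertical axis where to grip, 86 mm up. The grip is a bar 58 mm long (this frame's x), 14 mm thick (y), top 11 mm above this point; below it a disc 60 mm across, its top 22 mm below this point. The frame turns with the dial, z up; the end with the white line (-x) points at a dot. Dots lie 52 mm from the axis, white on the robot's side.
- tray: Fixed grey open scrap tray, outside 240 (x) x 180 (y) x 45 mm tall, walls and floor 5 mm. Origin at the centre of its underside, z up. Tray and control box stand to the left and right of the plate, either way round.
- fork (a point): Where the burnisher hangs: midway between the two fork arms of the white stand, at their top face, 100 mm above the table. The arms run along this frame's x, 10 mm thick, with a 20 mm slot between them, open at the -x end, the stand's post (top 95 mm up) behind at +x, from 41 mm on. z up.
- burnisher: The stylus, 126 mm long, 0.15 kg, starts upright. Origin at its rounded steel tip (8 mm across), z up the handle. Shank 12 mm thick; brass collar 40 mm across from 60 to 66 mm up, its underside rests on the fork arms; orange square handle 24 x 24 mm (sides along x and y) from 66 to 126 mm up; grip at 100 mm.
- collar (a point): Centre of the underside of the burnisher's collar, 60 mm above its tip on its axis, z up the handle.
- strip: Aluminium strip 110 (x) x 18 (y) x 10 mm tall, 0.13 kg. Origin at the centre of its underside.
- bar: Copper bar 84 (x) x 14 (y) x 14 mm tall, 0.12 kg. Origin at the centre of its underside.
- wedge: Plain wooden block 96 (x) x 28 (y) x 18 mm tall, 0.05 kg. Origin at the centre of its underside.
- file: Small file: blue handle 70 (x, from -50 to +20 mm) x 20 (y) x 18 mm tall and steel blade 12 mm wide, 6 mm thick, to x = +80 mm. Origin on the underside of the handle, near its centre of mass: grip there.
- seam0 (a point): Point on the dark seam on the plate's top face: its start, the green dot. Number 0 of 0 to 6 in order; the seam is straight from 0 to 3 and from 3 to 6, 109 and 95 mm long.
- seam1 (a point): Point on the dark seam on the plate's top face: between its start and the bend. Number 1 of 0 to 6 in order; the seam is straight from 0 to 3 and from 3 to 6, 109 and 95 mm long.
- seam2 (a point): Point on the dark seam on the plate's top face: between its start and the bend. Number 2 of 0 to 6 in order; the seam is straight from 0 to 3 and from 3 to 6, 109 and 95 mm long.
- seam3 (a point): Point on the dark seam on the plate's top face: the bend. Number 3 of 0 to 6 in order; the seam is straight from 0 to 3 and from 3 to 6, 109 and 95 mm long.
- seam4 (a point): Point on the dark seam on the plate's top face: between the bend and its end. Number 4 of 0 to 6 in order; the seam is straight from 0 to 3 and from 3 to 6, 109 and 95 mm long.
- seam5 (a point): Point on the dark seam on the plate's top face: between the bend and its end. Number 5 of 0 to 6 in order; the seam is straight from 0 to 3 and from 3 to 6, 109 and 95 mm long.
- seam6 (a point): Point on the dark seam on the plate's top face: its end, the red dot. Number 6 of 0 to 6 in order; the seam is straight from 0 to 3 and from 3 to 6, 109 and 95 mm long.
- hammer: Bystander: hammer with orange handle, 250 mm, lying at the left edge of the mat.
- mallet: Bystander: rubber-handled mallet, 200 mm, lying at the right edge of the mat.
- bench_block: Bystander: steel block 90 x 90 x 25 mm.
- jar: Bystander: jar, 56 mm across, 80 mm tall.
- paint_can: Bystander: blue can, 52 mm across, 90 mm tall.
- pliers: Bystander: red-handled pliers, 155 mm.
There are look-alikes about, which are no part of the job. Several things have the shape of the wedge; the one meant has the colours described above.

How it is judged:
By the outcome, as a careful person would: the job done as asked, in the order asked, and still so for the second after the job is handed in, with the robot touching nothing.
Of strip, bar, wedge, file only 2 to 4 are there at a start; the rules pass over those that are not, and their reading is None.
At some moment in a run one of strip, bar, wedge, file may be knocked a few centimetres aside while the robot is not near it.
It also fails if it takes over 210 s, if anything falls off the work surface, if the arm or the gripper's body presses on something with over 40 N, if the wrist force passes 120 N, or if a joint passes its speed limit or range.

ROBOT

A 6-joint arm with a two-finger parallel gripper is mounted at the origin on the work surface. World frame = base frame: x ahead of the robot, y to its left, z up, the work surface at z = 0. Lengths are in m, angles in rad, forces in N, time in s.
With the tool pointing down it reaches from about 0.35 to 0.85 m from the base axis. Payload 8.1 kg.
Tool frame: the origin (TCP) lies midway between the tips of the shut fingers; the grasp point (between the pads) lies 19 mm behind it (robot.tcp_to_grasp is the distance from the TCP to the grasp point, in m); x points along the fingers, y is the direction in which the jaws open and shut, and the axes are right-handed (so a half turn about x gives the same grasp; the last joint's range is limited). The gripper opens to 93 mm and grips with 3 to 60 N. Pads are 15 mm wide; open, the fingers measure 128 mm over their backs; the gripper's body (75 mm by 188 mm) begins 65 mm behind the grasp point.
Start: joints at [1.213, 0.13, 1.488, -0, 1.523, -0.085], TCP at [0.162, 0.578, 0.219] pointing down, gripper open.
Joint ranges: [-2.96, 2.96], [-0.89, 2.26], [0.02, 2.5], [-1.34, 4.48], [0, 2.73], [-2.66, 2.66]. Speed limits (rad/s): [2.39, 2.39, 2.79, 3.14, 3.14, 3.14].

INTERFACE

Orientations are given as a rotation vector (axis times angle).
In Python, from plant import robot gives the robot as it stands.
- The arm moves only by the tool play_rows, never from a script. Its argument "plan" is a list of rows, each an object with "slide": the shift along the world's x, y, z as a fraction of full scale, a list of three; "roll": the turn about the world's z as a fraction of full scale; "fingers": the gripper command: -1 is shut, 1 is fully open, values between are in proportion. A call has 1 to 20 rows; each row shifts and turns the commanded pose from where the row before left it; what a row does not reach is not made up. Full scale, the value 1, is 30 mm for a shift and 8 degrees for a turn. A row lasts 1/8 s, in which the tool goes at most 62.5 mm and 10.7 degrees, less where a joint would pass 70% of its speed; a pose out of reach is approached as far as the arm can. A call with a number of a shift or a turn outside -1 to 1 is refused whole. A call with a gripper value outside its range is refused whole. The fingers move at their own pace and stop on an object; "squeeze" is the grip in N (left out, the last holds). Time passes only in rows, so rows that do not move let the fingers close. It gives the time, the measured TCP pose, the force and the opening at its end, in the units of the state.
- robot.read_state(): the state, without advancing time (a new reading comes with each control period).
- robot.read_camera(name): name is "scene" or "top" or "wrist"; returns the picture (384x512x3 uint8, red, green, blue); there is no depth.
- robot.get_calibration(name): a dict with "fx", "fy", "cx", "cy" (pixels), "R" (3x3) and "t" (3): a world point X has camera coordinates R X + t; the wrist camera has in their place "T_tool_cam" (4x4, takes a point from camera to tool coordinates, whose origin is the TCP and whose axes are the tool frame's). Camera axes: x right, y down, z forward; pixel columns grow to the right and rows downward; lengths in m; the calibration is good to about 2 mm. A picture is of the moment at which its call begins: read the wrist's pose just before it. get_calibration takes no time and is no camera call.
- robot.close_job(): hands the job in, once; it reports no verdict.
Trained networks look in the newest picture that a camera, given by its name, has taken for a name from the list of things; names that differ only in an ending like _2 or _b are one class to them, and where a whole thing is asked for, a point or a joint stands for the part that bears it (a point fixed in the world has none). Each returns a list of dicts, best first, with "p" (0 to 1); they miss things now and then, are a little off and sometimes report something else, mostly with a low value. They report only what shows in the picture. A call takes as long as a camera call. They do not tell look-alikes from the thing itself.
- robot.boxes_of(camera, target): "extent" ([centre column, centre row, width, height] in pixels, round what is visible of it).
- robot.regions_of(camera, target): "region" (384x512 bool, what is visible of it) and "extent" ([centre column, centre row, width, height] in pixels, round what is visible of it).
- robot.mark_of(camera, target): "point" ([column, row] in pixels: a listed point, or the origin of a listed thing).
The state is a dict: "t": time; "q": joint angles; "dq": joint speeds; "joint_torque": joint torques, N m; "tool_pos": TCP position; "orientation": TCP orientation; "force": force on the tool from outside, world axes, zero at the start; "wrist_torque": the same for the moment, N m; "opening": finger opening in m.
Only numpy, scipy, OpenCV 4.12 (cv2) and the standard library are available. Lean on these libraries where they do the work, as an engineer would, in place of code of your own. Each camera call takes 0.05 s, during which the arm holds its last target.

## Working session

There is one attempt and no reset: what is moved stays moved. The work goes in short steps, Python scripts to look and compute and a tool call to move; the robot and the scene stay as the last step left them, time stands still between calls to the robot, and variables do not carry over. Pictures are saved under pics/ and viewed, and the job is handed in when it is done.

Besides the shell and the picture viewer there is one more tool, called as name(argument=value, ...) on one line, values as JSON. play_rows: Moves the arm, as the interface text tells. Its arguments: {"type":"object","properties":{"plan":{"type":"array","items":{"type":"object","properties":{"slide":{"type":"array","items":{"type":"number","minimum":-1,"maximum":1}},"roll":{"type":"number","minimum":-1,"maximum":1},"fingers":{"type":"number"}}}},"squeeze":{"type":"number"}},"required":["plan"]}

```bash
ls; mkdir -p pics
python3 - <<'E'
from plant import robot
import cv2
s=robot.read_state();print(s['t'],s['tool_pos'],s['orientation'],s['opening'],s['force'])
for n in ["scene","top","wrist"]:
    im=robot.read_camera(n);cv2.imwrite(f"pics/{n}0.png",cv2.resize(im[...,::-1],(800,600),interpolation=cv2.INTER_CUBIC))
    print(n,robot.get_calibration(n))
print(robot.read_state()['t'],robot.tcp_to_grasp)
E
```

```text
pics
0.0 [0.16147781 0.57724992 0.217576  ] [ 0.21275773  1.56052653 -0.21566644] 0.09312423994863922 [-0.23709155 -0.1720913  -0.14359874]
scene {'fx': 426.93354677554134, 'fy': 426.93354677554134, 'cx': 262.1790020776618, 'cy': 191.62624071603213, 'R': array([[-0.83337325,  0.55239068,  0.01880349],
       [ 0.35196042,  0.55660737, -0.7525371 ],
       [-0.42616064, -0.62052621, -0.65828135]]), 't': array([ 0.50155278, -0.15929339,  1.68943046])}
top {'fx': 417.55435939669337, 'fy': 417.55435939669337, 'cx': 246.0181724659664, 'cy': 189.20691414766256, 'R': array([[-0.01083273, -0.99981992,  0.01558115],
       [-0.9983644 ,  0.00993958, -0.05630034],
       [ 0.05613533, -0.01616555, -0.99829229]]), 't': array([-0.00198304,  0.62310045,  1.59011023])}
wrist {'fx': 307.985278158315, 'fy': 307.985278158315, 'cx': 250.1272345895519, 'cy': 196.26563039780814, 'T_tool_cam': array([[-2.41940394e-04, -2.39201474e-01,  9.70969926e-01,
        -1.66593149e-01],
       [ 9.99999407e-01, -1.08860262e-03, -1.90068708e-05,
         5.23296208e-04],
       [ 1.06154687e-03,  9.70969345e-01,  2.39201596e-01,
        -6.47980659e-02],
       [ 0.00000000e+00,  0.00000000e+00,  0.00000000e+00,
         1.00000000e+00]])}
0.15 0.0188
```

View pics/top0.png

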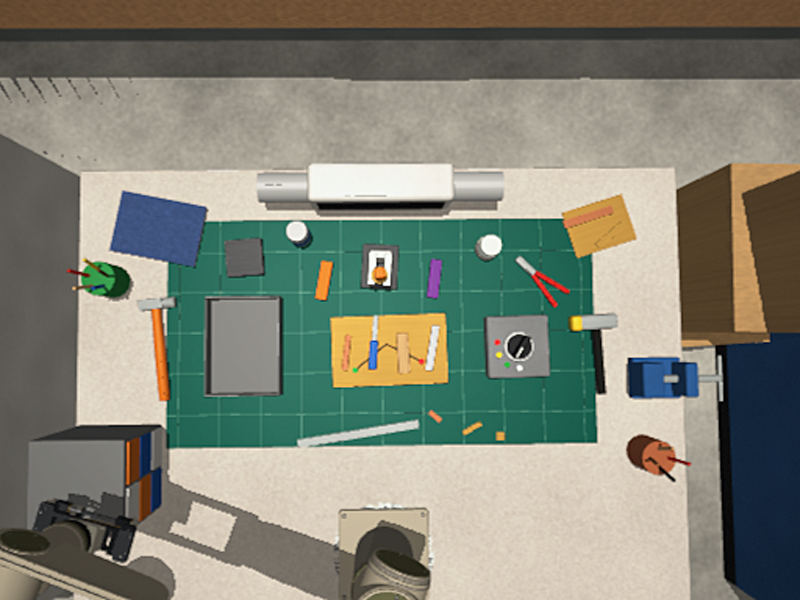

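View pics/scene0.png

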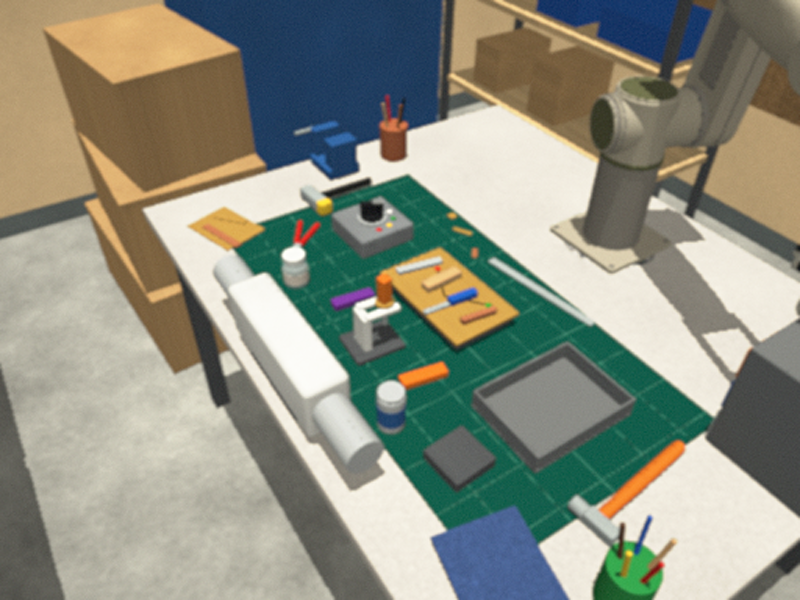

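View pics/wrist0.png

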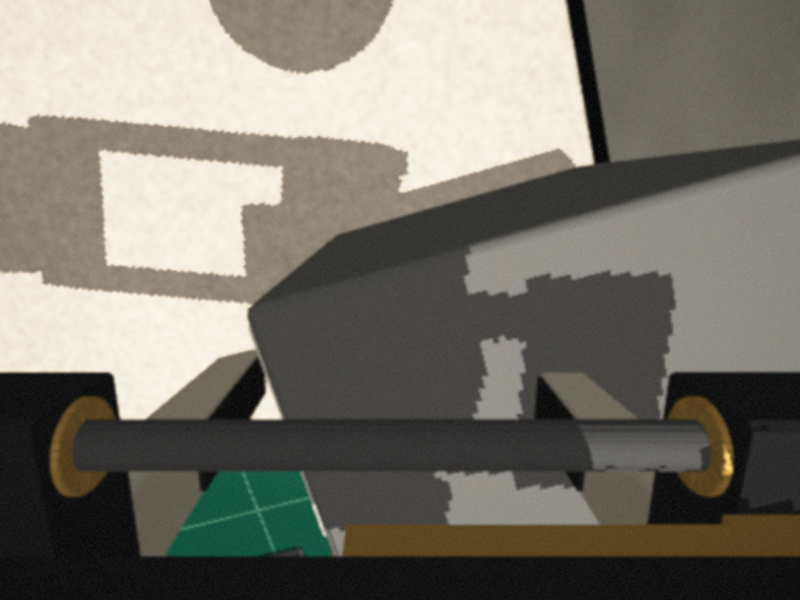

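```bash
cat > h.py <<'E'
from plant import robot
import numpy as np, cv2
from scipy.spatial.transform import Rotation as Ro
def cam(n):
    c=robot.get_calibration(n)
    if 'R' in c: return c,np.array(c['R']),np.array(c['t'])
    s=robot.read_state()
    Rw=Ro.from_rotvec(s['orientation']).as_matrix();T=np.array(c['T_tool_cam'])
    Rc=Rw@T[:3,:3];pc=Rw@T[:3,3]+s['tool_pos']
    return c,Rc.T,-Rc.T@pc
def shot(n,save=None,pose=None):
    k=cam(n);im=robot.read_camera(n)
    if save: cv2.imwrite(f'pics/{save}.png',cv2.resize(im[...,::-1],(800,600),interpolation=cv2.INTER_CUBIC))
    return k,im
def back(k,uv,z):
    c,R,t=k;uv=np.atleast_2d(uv).astype(float)
    d=np.c_[(uv[:,0]-c['cx'])/c['fx'],(uv[:,1]-c['cy'])/c['fy'],np.ones(len(uv))]@R
    o=-R.T@t;return o+d*((z-o[2])/d[:,2])[:,None]
def proj(k,X):
    c,R,t=k;X=np.atleast_2d(X)@R.T+t;return np.c_[c['fx']*X[:,0]/X[:,2]+c['cx'],c['fy']*X[:,1]/X[:,2]+c['cy']]
def mark(k,n,t,z):
    r=robot.mark_of(n,t)
    return [(np.round(back(k,x['point'],z)[0],4).tolist(),np.round(x['point'],1).tolist(),round(x['p'],2)) for x in r[:3]]
def region(k,n,t,z):
    out=[]
    for x in robot.regions_of(n,t)[:4]:
        m=x['region'].astype(np.uint8)
        ys,xs=np.nonzero(m)
        if len(xs)<8: continue
        P=back(k,np.c_[xs,ys],z)[:,:2].astype(np.float32)
        (c,wh,a)=cv2.minAreaRect(P)
        if wh[0]<wh[1]: a+=90;wh=wh[::-1]
        a=(a+90)%180-90
        out.append((np.round(c,4).tolist(),'wh',np.round(wh,3).tolist(),'yaw',round(a,1),'n',len(xs),round(x['p'],2)))
    return out
def tool():
    s=robot.read_state();M=Ro.from_rotvec(s['orientation']).as_matrix()
    ya=np.degrees(np.arctan2(M[1,1],M[0,1]))
    print('t',round(s['t'],2),'tcp',np.round(s['tool_pos'],4),'xdir',np.round(M[:,0],3),'jaw deg',round(ya,1),'open',round(s['opening'],4),'F',np.round(s['force'],1),'q',np.round(s['q'],2))
    return s
E
python3 - <<'E'
from h import *
tool()
k,im=shot('top')
for n,z in [('plate',.034),('dial_grip',.086),('tray',.0),('fork',.1),('burnisher',.04),('collar',.1)]: print(n,mark(k,'top',n,z))
for n,z in [('strip',.044),('bar',.048),('wedge',.052),('file',.05)]: print(n,mark(k,'top',n,z-.01),region(k,'top',n,z))
print(region(k,'top','plate',.034),region(k,'top','tray',.045))
for i in range(7): print(mark(k,'top',f'seam{i}',.034))
cv2.imwrite('pics/crop0.png',cv2.resize(im[180:270,190:370,::-1],(800,400),interpolation=cv2.INTER_CUBIC))
tool()
E
```

```text
t 0.15 tcp [0.1615 0.5774 0.2178] xdir [-0.    -0.001 -1.   ] jaw deg 74.4 open 0.093 F [ 0.1 -0.1  0.9] q [ 1.21  0.13  1.49 -0.    1.52 -0.09]
plate [([0.477, -0.0138, 0.034], [247.9, 227.4], 0.75)]
dial_grip [([0.4904, -0.3214, 0.086], [331.7, 223.3], 0.78)]
tray [([0.5011, 0.343, 0.0], [155.3, 221.9], 0.81)]
fork [([0.6684, 0.0015, 0.1], [243.5, 175.6], 0.63)]
burnisher [([0.6723, 0.0177, 0.04], [239.1, 176.0], 0.57), ([0.6635, 0.0082, 0.04], [241.6, 178.3], 0.21)]
collar [([0.6648, 0.0177, 0.1], [239.1, 176.6], 0.65)]
strip [([0.5019, -0.1223, 0.034], [276.4, 220.5], 0.68), ([0.4677, -0.0987, 0.034], [270.3, 229.6], 0.45), ([0.6728, 0.0062, 0.034], [242.1, 176.0], 0.15)] []
bar [([0.4945, 0.0871, 0.038], [221.2, 223.1], 0.5)] []
wedge [([0.6711, -0.1325, 0.042], [278.6, 175.9], 0.75), ([0.4852, -0.0492, 0.042], [257.3, 225.2], 0.52), ([0.6597, 0.144, 0.042], [205.8, 179.6], 0.43)] [([0.4843, -0.0503], 'wh', [0.087, 0.024], 'yaw', 4.5, 'n', 139, 0.74), ([0.6597, 0.1374], 'wh', [0.094, 0.029], 'yaw', -9.7, 'n', 189, 0.73), ([0.6621, -0.1295], 'wh', [0.092, 0.026], 'yaw', -6.6, 'n'
[... 964 characters left out ...]
 232.5], 0.82), ([0.4595, 0.0395, 0.034], [233.9, 232.2], 0.76), ([0.4836, -0.0355, 0.034], [253.6, 225.6], 0.76)]
[([0.4568, -0.0989, 0.034], [270.4, 232.5], 0.82), ([0.4595, 0.0395, 0.034], [233.9, 232.2], 0.76), ([0.4836, -0.0355, 0.034], [253.6, 225.6], 0.76)]
[([0.4568, -0.0989, 0.034], [270.4, 232.5], 0.82), ([0.4595, 0.0395, 0.034], [233.9, 232.2], 0.76), ([0.4836, -0.0355, 0.034], [253.6, 225.6], 0.76)]
[([0.4568, -0.0989, 0.034], [270.4, 232.5], 0.82), ([0.4595, 0.0395, 0.034], [233.9, 232.2], 0.76), ([0.4836, -0.0355, 0.034], [253.6, 225.6], 0.76)]
t 1.35 tcp [0.1616 0.5778 0.2187] xdir [-0.  0. -1.] jaw deg 74.4 open 0.093 F [ 1.2  0.2 -0.1] q [ 1.21  0.13  1.49  0.    1.52 -0.09]
```

View pics/crop0.png

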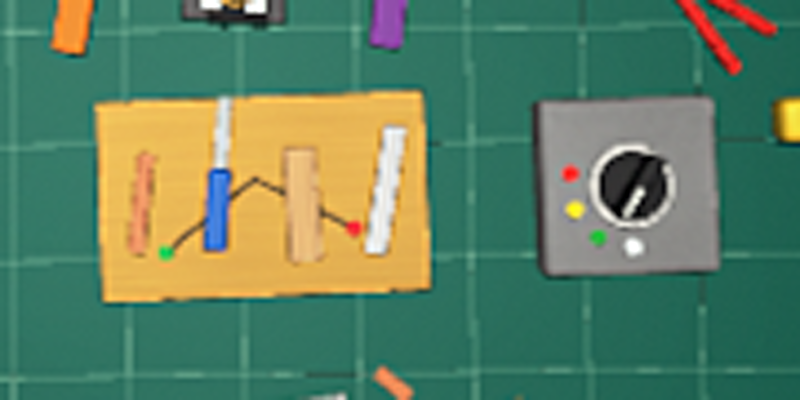

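play_rows(plan=[{"slide": [0.5,0,1],"roll": 0,"fingers": 1},{"slide": [1,0,1],"roll": 0.5,"fingers": 1},{"slide": [1,-1,0.6],"roll": 0.5,"fingers": 1},{"slide": [1,-1,0],"roll": 0.5,"fingers": 1},{"slide": [1,-1,0],"roll": 0.45,"fingers": 1},{"slide": [1,-1,0],"roll": 0,"fingers": 1},{"slide": [1,-1,0],"roll": 0,"fingers": 1},{"slide": [1,-1,0],"roll": 0,"fingers": 1},{"slide": [1,-1,0],"roll": 0,"fingers": 1},{"slide": [0.2,-1,0],"roll": 0,"fingers": 1},{"slide": [0,-1,0],"roll": 0,"fingers": 1},{"slide": [0,-1,0],"roll": 0,"fingers": 1},{"slide": [0,-1,0],"roll": 0,"fingers": 1},{"slide": [0,-1,0],"roll": 0,"fingers": 1},{"slide": [0,-1,0],"roll": 0,"fingers": 1},{"slide": [0,-1,0],"roll": 0,"fingers": 1},{"slide": [0,-1,0],"roll": 0,"fingers": 1},{"slide": [0,-1,0],"roll": 0,"fingers": 1},{"slide": [0,-1,0],"roll": 0,"fingers": 0},{"slide": [0,-1,0],"roll": 0,"fingers": 0}])

```text
t: 3.85
tool_pos: [0.4226, 0.0369, 0.2968]
orientation: [0.0, 1.57, -0.0]
force: [0.5, -0.0, -0.6]
opening: 0.0771
```

play_rows(plan=[{"slide": [0,-1,0],"roll": 0,"fingers": 0},{"slide": [0,-0.6,0],"roll": 0,"fingers": 0},{"slide": [0,0,0],"roll": 0,"fingers": 0}])

```text
t: 4.22
tool_pos: [0.4226, -0.0111, 0.2967]
orientation: [0.002, 1.571, -0.002]
force: [0.2, 0.3, -0.1]
opening: 0.049
```

```bash
cat > look.py <<'E'
import sys
from h import *
tool()
name=sys.argv[1]
k,im=shot('wrist',name)
for n,z in [('plate',.034),('dial_grip',.086)]: print(n,mark(k,'wrist',n,z))
for n,z in [('strip',.044),('bar',.048),('wedge',.052),('file',.05)]: print(n,mark(k,'wrist',n,.034),region(k,'wrist',n,z))
print(region(k,'wrist','plate',.034))
for i in [0,6,3]: print(mark(k,'wrist',f'seam{i}',.034))
E
python3 look.py w1
```

```text
t 4.22 tcp [ 0.4226 -0.0111  0.2967] xdir [ 0. -0. -1.] jaw deg 89.8 open 0.049 F [ 0.2  0.3 -0.1] q [-0.15 -0.38  1.82 -0.    1.71 -1.72]
plate [([0.487, -0.012, 0.034], [249.5, 211.8], 0.77), ([0.4489, 0.0617, 0.034], [301.1, 185.9], 0.39)]
dial_grip [([0.5004, -0.3251, 0.086], [8.8, 234.1], 0.71), ([0.4727, 0.0714, 0.086], [314.6, 212.5], 0.3)]
strip [] [([0.4885, -0.1182], 'wh', [0.089, 0.019], 'yaw', -9.9, 'n', 707, 0.85)]
bar [([0.489, 0.09, 0.034], [319.6, 212.8], 0.78), ([0.4969, 0.0172, 0.034], [269.5, 218.2], 0.53)] [([0.4774, 0.087], 'wh', [0.06, 0.017], 'yaw', -6.2, 'n', 471, 0.66)]
wedge [([0.6495, -0.1212, 0.034], [180.8, 310.6], 0.59), ([0.4869, -0.0477, 0.034], [224.9, 211.8], 0.57)] [([0.4872, -0.0495], 'wh', [0.098, 0.03], 'yaw', 3.8, 'n', 1377, 0.97)]
file [([0.4955, 0.0166, 0.034], [269.1, 217.3], 0.98)] [([0.5075, 0.0197], 'wh', [0.119, 0.02], 'yaw', -4.5, 'n', 947, 0.55)]
[([0.4943, -0.017], 'wh', [0.281, 0.168], 'yaw', -88.6, 'n', 13882, 0.62)]
[([0.4461, 0.0691, 0.034], [306.4, 184.0], 0.93), ([0.489, 0.012, 0.034], [266.0, 213.0], 0.92), ([0.5067, -0.01, 0.034], [250.9, 224.6], 0.91)]
[([0.4461, 0.0691, 0.034], [306.4, 184.0], 0.93), ([0.489, 0.012, 0.034], [266.0, 213.0], 0.92), ([0.5067, -0.01, 0.034], [250.9, 224.6], 0.91)]
[([0.4461, 0.0691, 0.034], [306.4, 184.0], 0.93), ([0.489, 0.012, 0.034], [266.0, 213.0], 0.92), ([0.5067, -0.01, 0.034], [250.9, 224.6], 0.91)]
```

View pics/w1.png

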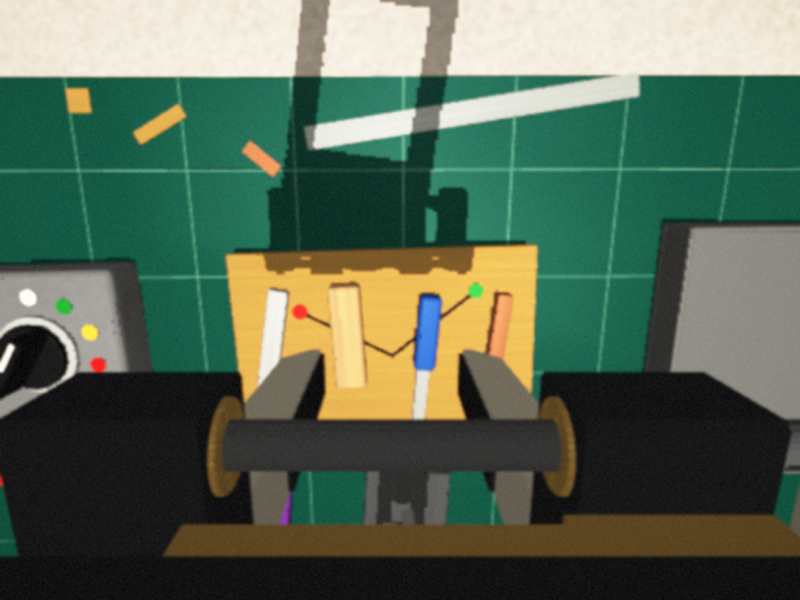

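play_rows(plan=[{"slide": [0.85,-1,-0.5],"roll": -0.6,"fingers": -0.23},{"slide": [0.85,-1,-1],"roll": -0.6,"fingers": -0.23},{"slide": [0.85,-1,-1],"roll": 0,"fingers": -0.23},{"slide": [0,-0.63,-1],"roll": 0,"fingers": -0.23},{"slide": [0,0,-1],"roll": 0,"fingers": -0.23},{"slide": [0,0,-1],"roll": 0,"fingers": -0.23},{"slide": [0,0,0],"roll": 0,"fingers": -0.23}])

```text
t: 5.85
tool_pos: [0.497, -0.1185, 0.1289]
orientation: [0.133, 1.572, -0.131]
force: [-0.8, -0.5, 0.5]
opening: 0.0358
```

```bash
python3 look.py w2
```

```text
t 5.85 tcp [ 0.497  -0.1185  0.1289] xdir [-0.005  0.002 -1.   ] jaw deg 80.4 open 0.0358 F [-0.8 -0.5  0.5] q [-0.33 -0.04  1.83  0.    1.36 -1.74]
plate [([0.4911, -0.0157, 0.034], [366.4, 170.9], 0.56), ([0.4974, 0.0164, 0.034], [404.4, 171.9], 0.21)]
dial_grip []
strip [([0.5019, -0.1224, 0.034], [246.1, 203.2], 0.73)] [([0.5001, -0.1212], 'wh', [0.108, 0.019], 'yaw', -9.4, 'n', 2664, 0.96)]
bar [([0.4932, 0.0868, 0.034], [487.7, 153.1], 0.6)] [([0.5997, -0.3626], 'wh', [0.021, 0.019], 'yaw', 69.6, 'n', 257, 0.67), ([0.4908, 0.0812], 'wh', [0.083, 0.022], 'yaw', -6.4, 'n', 2821, 0.63)]
wedge [([0.6465, -0.1297, 0.034], [263.9, 343.9], 0.93), ([0.4906, -0.0522, 0.034], [324.1, 177.5], 0.71)] [([0.6069, -0.1239], 'wh', [0.032, 0.024], 'yaw', -9.7, 'n', 826, 0.81), ([0.4887, -0.0521], 'wh', [0.095, 0.031], 'yaw', 3.0, 'n', 4342, 0.63), ([0.6485, 0.0891], 'wh', [0.046, 0.011], 'yaw', -10.1, 'n', 467, 0.56), ([0.4896, 0.0782], 'wh', [0.081, 0.022], 'yaw', -6.5, 'n', 2748, 0.38)]
file [([0.4973, 0.0181, 0.034], [406.4, 171.4], 0.74)] [([0.5007, 0.0172], 'wh', [0.101, 0.026], 'yaw', -4.4, 'n', 3270, 0.7)]
[([0.4957, -0.0258], 'wh', [0.264, 0.17], 'yaw', -88.5, 'n', 40816, 0.84)]
[([0.482, -0.0667, 0.034], [306.1, 170.5], 0.91), ([0.4913, 0.014, 0.034], [401.2, 165.4], 0.9), ([0.5085, -0.0074, 0.034], [377.6, 188.9], 0.84)]
[([0.482, -0.0667, 0.034], [306.1, 170.5], 0.91), ([0.4913, 0.014, 0.034], [401.2, 165.4], 0.9), ([0.5085, -0.0074, 0.034], [377.6, 188.9], 0.84)]
[([0.482, -0.0667, 0.034], [306.1, 170.5], 0.91), ([0.4913, 0.014, 0.034], [401.2, 165.4], 0.9), ([0.5085, -0.0074, 0.034], [377.6, 188.9], 0.84)]
```

View pics/w2.png

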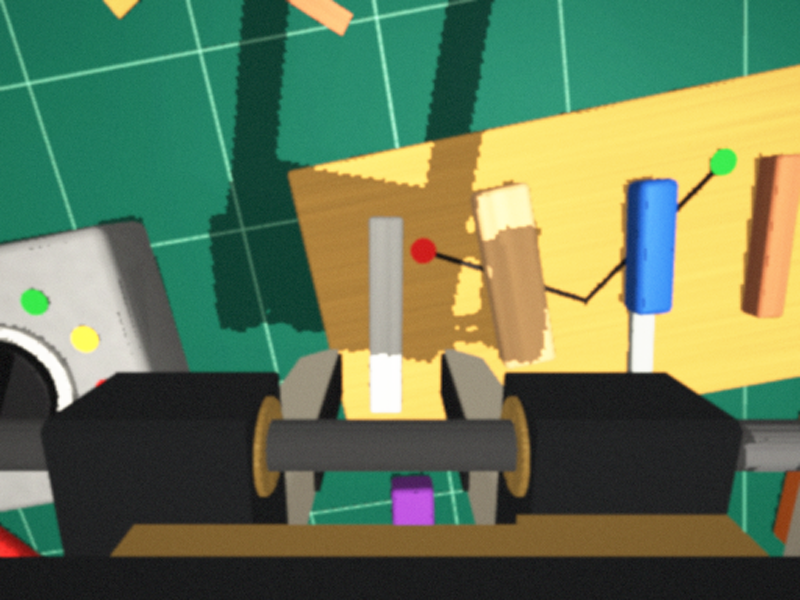

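play_rows(plan=[{"slide": [0.06,-0.06,-1],"roll": 0,"fingers": -0.23},{"slide": [0,0,-1],"roll": 0,"fingers": -0.23},{"slide": [0,0,-0.7],"roll": 0,"fingers": -0.23},{"slide": [0,0,-0.42],"roll": 0,"fingers": -0.23},{"slide": [0,0,0],"roll": 0,"fingers": -1},{"slide": [0,0,0],"roll": 0,"fingers": -1},{"slide": [0,0,0],"roll": 0,"fingers": -1}], squeeze=25)

```text
t: 7.48
tool_pos: [0.5018, -0.1212, 0.0392]
orientation: [0.131, 1.565, -0.132]
force: [0.7, 0.1, 1.4]
opening: 0.0177
```

play_rows(plan=[{"slide": [0,0,0.5],"roll": 0,"fingers": -1},{"slide": [0,0,1],"roll": 0,"fingers": -1},{"slide": [0,0.5,1],"roll": 0,"fingers": -1},{"slide": [0,1,0.3],"roll": 0,"fingers": -1},{"slide": [0,1,0],"roll": 0.3,"fingers": -1},{"slide": [0,1,0],"roll": 0.3,"fingers": -1},{"slide": [0,1,0],"roll": 0.3,"fingers": -1},{"slide": [0,1,0],"roll": 0.3,"fingers": -1},{"slide": [0,1,0],"roll": 0,"fingers": -1},{"slide": [0,1,0],"roll": 0,"fingers": -1},{"slide": [0,1,0],"roll": 0,"fingers": -1},{"slide": [0,1,0],"roll": 0,"fingers": -1},{"slide": [0,1,0],"roll": 0,"fingers": -1},{"slide": [0,1,0],"roll": 0,"fingers": -1},{"slide": [0,1,0],"roll": 0,"fingers": -1},{"slide": [0,1,0],"roll": 0,"fingers": -1},{"slide": [0,1,0],"roll": 0,"fingers": -1},{"slide": [0,1,0],"roll": 0,"fingers": -1},{"slide": [0,1,0],"roll": 0,"fingers": -1},{"slide": [0,0,0],"roll": 0,"fingers": -1}])

```text
t: 9.98
tool_pos: [0.5008, 0.3761, 0.1234]
orientation: [-0.0, 1.57, 0.002]
force: [-0.4, -0.5, -0.9]
opening: 0.0172
```

Run:
```python
from h import *
tool();k,im=shot('wrist','w3')
for x in (region(k,'wrist','tray',.045)): print(x)
print(mark(k,'wrist','tray',0))
```

```text
t 9.97 tcp [0.5008 0.3761 0.1234] xdir [ 0.001  0.001 -1.   ] jaw deg 90.1 open 0.0172 F [-0.4 -0.5 -0.9] q [ 0.56  0.26  1.52  0.    1.36 -1.01]
([0.5097, 0.3369], 'wh', [0.238, 0.18], 'yaw', 0.1, 'n', 38158, 0.62)
[([0.5107, 0.3376, 0.0], [210.1, 199.2], 0.68)]
```

View pics/w3.png

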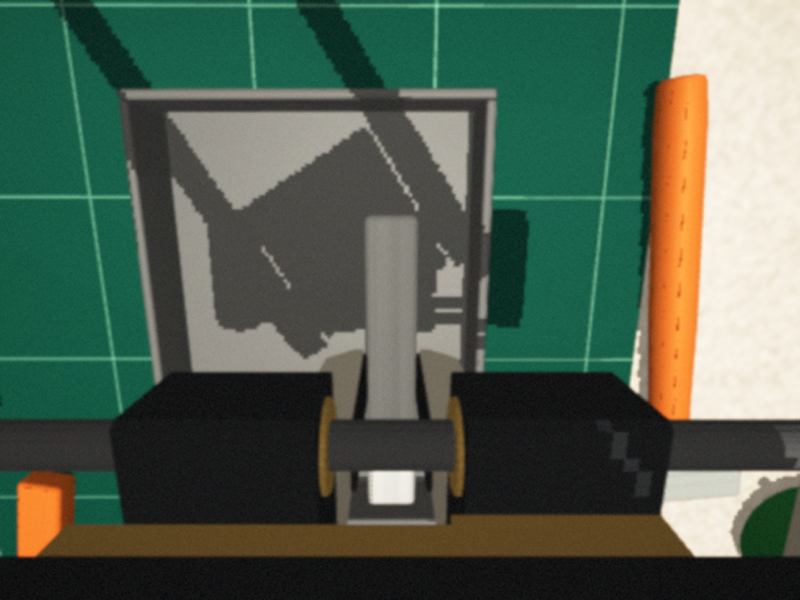

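play_rows(plan=[{"slide": [0.25,-0.15,-1],"roll": 0,"fingers": -1},{"slide": [0,0,-1],"roll": 0,"fingers": -1},{"slide": [0,0,-0.8],"roll": 0,"fingers": -1},{"slide": [0,0,-0.4],"roll": 0,"fingers": -1},{"slide": [0,0,0],"roll": 0,"fingers": -1},{"slide": [0,0,0],"roll": 0,"fingers": -0.23},{"slide": [0,0,0],"roll": 0,"fingers": -0.23},{"slide": [0,0,1],"roll": 0,"fingers": -0.23},{"slide": [0,0,1],"roll": 0,"fingers": -0.23},{"slide": [0,0,1],"roll": 0,"fingers": -0.23},{"slide": [0,-1,0.5],"roll": 0,"fingers": -0.23},{"slide": [-0.2,-1,0],"roll": 0,"fingers": -0.2},{"slide": [-0.4,-1,0],"roll": 0,"fingers": -0.2},{"slide": [0,-1,0],"roll": 0.2,"fingers": -0.1},{"slide": [0,-1,0],"roll": 0.2,"fingers": -0.1},{"slide": [0,-1,0],"roll": 0,"fingers": -0.1},{"slide": [0,-1,0],"roll": 0,"fingers": -0.1},{"slide": [0,-1,0],"roll": 0,"fingers": -0.1},{"slide": [0,-1,0],"roll": 0,"fingers": -0.1},{"slide": [0,-1,0],"roll": 0,"fingers": -0.1}])

```text
t: 12.62
tool_pos: [0.4909, 0.0688, 0.1321]
orientation: [-0.044, 1.568, 0.044]
force: [0.8, -0.9, 0.4]
opening: 0.0419
```

play_rows(plan=[{"slide": [0,-1,0],"roll": 0,"fingers": -0.1},{"slide": [0,-1,0],"roll": 0,"fingers": -0.1},{"slide": [0,-1,0],"roll": 0,"fingers": -0.1},{"slide": [0,-0.9,0],"roll": 0,"fingers": -0.1},{"slide": [0,0,0],"roll": 0,"fingers": -0.1}])

```text
t: 13.25
tool_pos: [0.4909, -0.0489, 0.132]
orientation: [-0.042, 1.569, 0.041]
force: [0.1, 0.6, 0.3]
opening: 0.042
```

```bash
python3 look.py w4
```

```text
t 13.25 tcp [ 0.4909 -0.0489  0.132 ] xdir [ 0.002 -0.001 -1.   ] jaw deg 93.0 open 0.042 F [0.1 0.6 0.3] q [-0.2  -0.1   1.89 -0.    1.36 -1.83]
plate [([0.4936, -0.0171, 0.034], [285.6, 200.2], 0.57)]
dial_grip []
strip [] [([0.4897, 0.0216], 'wh', [0.079, 0.023], 'yaw', -4.7, 'n', 2204, 0.62)]
bar [([0.4928, 0.087, 0.034], [402.2, 205.2], 0.93)] [([0.4837, 0.0838], 'wh', [0.069, 0.02], 'yaw', -6.1, 'n', 1793, 0.74)]
wedge [([0.4918, -0.0508, 0.034], [247.8, 196.3], 0.93), ([0.4919, 0.0144, 0.034], [321.2, 200.1], 0.43)] [([0.4884, -0.0504], 'wh', [0.095, 0.028], 'yaw', 3.2, 'n', 3672, 0.6), ([0.4812, -0.0201], 'wh', [0.261, 0.139], 'yaw', -88.5, 'n', 37130, 0.55)]
file [([0.4979, 0.0192, 0.034], [325.8, 206.9], 0.68), ([0.4903, 0.0161, 0.034], [323.2, 198.5], 0.15)] [([0.4885, 0.0199], 'wh', [0.078, 0.023], 'yaw', -4.8, 'n', 2237, 0.73), ([0.4815, -0.0198], 'wh', [0.263, 0.14], 'yaw', -88.2, 'n', 36967, 0.47)]
[([0.4852, -0.0174], 'wh', [0.28, 0.15], 'yaw', -88.3, 'n', 37237, 0.81), ([0.4929, -0.0504], 'wh', [0.102, 0.03], 'yaw', 3.0, 'n', 3691, 0.61)]
[([0.4967, -0.0376, 0.034], [262.3, 202.4], 0.92), ([0.4494, 0.0657, 0.034], [386.1, 155.2], 0.91), ([0.508, -0.0098, 0.034], [292.4, 216.1], 0.9)]
[([0.4967, -0.0376, 0.034], [262.3, 202.4], 0.92), ([0.4494, 0.0657, 0.034], [386.1, 155.2], 0.91), ([0.508, -0.0098, 0.034], [292.4, 216.1], 0.9)]
[([0.4967, -0.0376, 0.034], [262.3, 202.4], 0.92), ([0.4494, 0.0657, 0.034], [386.1, 155.2], 0.91), ([0.508, -0.0098, 0.034], [292.4, 216.1], 0.9)]
```

View pics/w4.png

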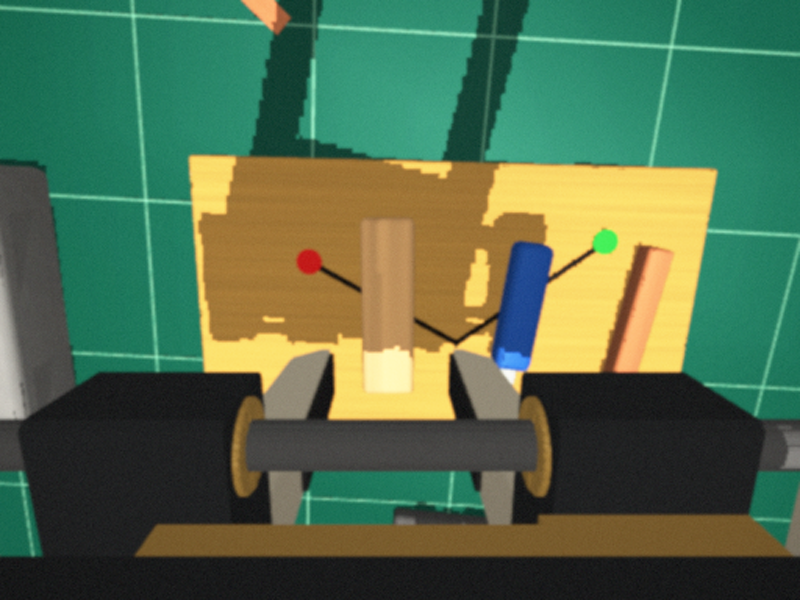

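play_rows(plan=[{"slide": [0,-0.05,-1],"roll": 0,"fingers": -0.1},{"slide": [0,0,-1],"roll": 0,"fingers": -0.1},{"slide": [0,0,-0.6],"roll": 0,"fingers": -0.1},{"slide": [0,0,-0.4],"roll": 0,"fingers": -0.1},{"slide": [0,0,0],"roll": 0,"fingers": -1},{"slide": [0,0,0],"roll": 0,"fingers": -1},{"slide": [0,0,0],"roll": 0,"fingers": -1}])

```text
t: 14.88
tool_pos: [0.4912, -0.049, 0.042]
orientation: [-0.044, 1.569, 0.043]
force: [0.0, 0.6, -0.6]
opening: 0.0277
```

play_rows(plan=[{"slide": [0,0,0.5],"roll": 0,"fingers": -1},{"slide": [0,0,1],"roll": 0,"fingers": -1},{"slide": [0,0.5,1],"roll": 0,"fingers": -1},{"slide": [0,1,0.3],"roll": 0,"fingers": -1},{"slide": [0,1,0],"roll": -0.4,"fingers": -1},{"slide": [0,1,0],"roll": 0,"fingers": -1},{"slide": [0,1,0],"roll": 0,"fingers": -1},{"slide": [0,1,0],"roll": 0,"fingers": -1},{"slide": [0,1,0],"roll": 0,"fingers": -1},{"slide": [0,1,0],"roll": 0,"fingers": -1},{"slide": [0.4,1,0],"roll": 0,"fingers": -1},{"slide": [0.3,1,0],"roll": 0,"fingers": -1},{"slide": [0,1,0],"roll": 0,"fingers": -1},{"slide": [0,1,0],"roll": 0,"fingers": -1},{"slide": [0,1,0],"roll": 0,"fingers": -1},{"slide": [0,0,-1],"roll": 0,"fingers": -1},{"slide": [0,0,-1],"roll": 0,"fingers": -1},{"slide": [0,0,-0.5],"roll": 0,"fingers": -1},{"slide": [0,0,0],"roll": 0,"fingers": -1},{"slide": [0,0,0],"roll": 0,"fingers": -0.2}])

```text
t: 17.38
tool_pos: [0.5125, 0.3266, 0.0519]
orientation: [0.001, 1.569, 0.0]
force: [-0.4, 0.1, 0.4]
opening: 0.0335
```

play_rows(plan=[{"slide": [0,0,0.3],"roll": 0,"fingers": -0.15},{"slide": [0,0,1],"roll": 0,"fingers": -0.15},{"slide": [0,-0.2,1],"roll": 0,"fingers": -0.15},{"slide": [0,-1,0.4],"roll": 0,"fingers": -0.15},{"slide": [0,-1,0],"roll": 0,"fingers": -0.15},{"slide": [0,-1,0],"roll": 0,"fingers": -0.15},{"slide": [0,-1,0],"roll": 0,"fingers": -0.15},{"slide": [-0.48,-1,0],"roll": -0.3,"fingers": -0.15},{"slide": [0,-1,0],"roll": -0.3,"fingers": -0.15},{"slide": [0,-1,0],"roll": 0,"fingers": -0.15},{"slide": [0,-1,0],"roll": 0,"fingers": -0.15},{"slide": [0,-1,0],"roll": 0,"fingers": -0.15},{"slide": [0,-1,0],"roll": 0,"fingers": -0.15},{"slide": [0,0,0],"roll": 0,"fingers": -0.15}])

```text
t: 19.12
tool_pos: [0.4979, 0.0185, 0.1328]
orientation: [0.068, 1.567, -0.069]
force: [-0.1, 0.2, 0.4]
opening: 0.0393
```

```bash
python3 look.py w5
```

```text
t 19.12 tcp [0.4979 0.0185 0.1328] xdir [ 0.003 -0.    -1.   ] jaw deg 85.0 open 0.0393 F [-0.1  0.2  0.4] q [-0.07 -0.09  1.87 -0.    1.36 -1.55]
plate [([0.4923, -0.0154, 0.034], [211.0, 192.4], 0.71)]
dial_grip [([0.4956, -0.0023, 0.086], [220.8, 211.8], 0.25)]
strip [] []
bar [([0.4917, 0.0867, 0.034], [326.6, 181.8], 0.84)] [([0.4906, 0.0846], 'wh', [0.083, 0.017], 'yaw', -6.0, 'n', 1925, 0.79)]
wedge [] []
file [([0.4986, 0.0183, 0.034], [249.6, 196.0], 0.87)] [([0.5049, 0.0205], 'wh', [0.109, 0.02], 'yaw', -4.6, 'n', 2537, 0.74)]
[([0.4912, -0.0175], 'wh', [0.279, 0.161], 'yaw', -88.7, 'n', 42338, 0.59)]
[([0.4711, 0.0402, 0.034], [272.0, 163.1], 0.95), ([0.5102, -0.0077, 0.034], [221.9, 211.0], 0.93), ([0.4676, -0.0952, 0.034], [116.6, 172.7], 0.93)]
[([0.4711, 0.0402, 0.034], [272.0, 163.1], 0.95), ([0.5102, -0.0077, 0.034], [221.9, 211.0], 0.93), ([0.4676, -0.0952, 0.034], [116.6, 172.7], 0.93)]
[([0.4711, 0.0402, 0.034], [272.0, 163.1], 0.95), ([0.5102, -0.0077, 0.034], [221.9, 211.0], 0.93), ([0.4676, -0.0952, 0.034], [116.6, 172.7], 0.93)]
```

View pics/w5.png

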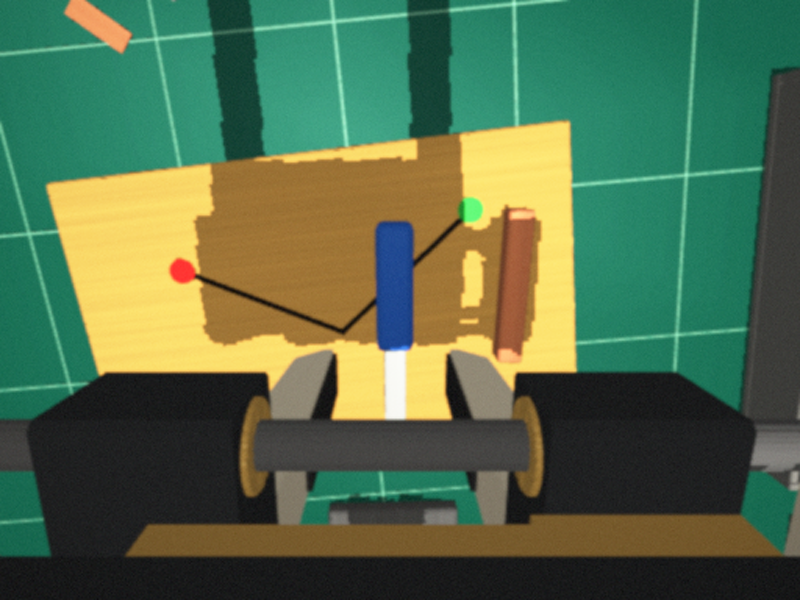

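play_rows(plan=[{"slide": [0,0,-1],"roll": 0,"fingers": -0.15},{"slide": [0,0,-1],"roll": 0,"fingers": -0.15},{"slide": [0,0,-0.6],"roll": 0,"fingers": -0.15},{"slide": [0,0,-0.4],"roll": 0,"fingers": -0.15},{"slide": [0,0,0],"roll": 0,"fingers": -1},{"slide": [0,0,0],"roll": 0,"fingers": -1},{"slide": [0,0,0],"roll": 0,"fingers": -1}])

```text
t: 20.75
tool_pos: [0.498, 0.0201, 0.0421]
orientation: [0.066, 1.568, -0.066]
force: [0.2, -0.7, 1.1]
opening: 0.0196
```

play_rows(plan=[{"slide": [0,0,0.5],"roll": 0,"fingers": -1},{"slide": [0,0,1],"roll": 0,"fingers": -1},{"slide": [0,0.5,1],"roll": 0,"fingers": -1},{"slide": [0,1,0.3],"roll": 0,"fingers": -1},{"slide": [0,1,0],"roll": 0.3,"fingers": -1},{"slide": [0,1,0],"roll": 0.3,"fingers": -1},{"slide": [0,1,0],"roll": 0,"fingers": -1},{"slide": [0,1,0],"roll": 0,"fingers": -1},{"slide": [0,1,0],"roll": 0,"fingers": -1},{"slide": [0,1,0],"roll": 0,"fingers": -1},{"slide": [0,1,0],"roll": 0,"fingers": -1},{"slide": [0,1,0],"roll": 0,"fingers": -1},{"slide": [0,0,-1],"roll": 0,"fingers": -1},{"slide": [0,0,-1],"roll": 0,"fingers": -1},{"slide": [0,0,-0.5],"roll": 0,"fingers": -1},{"slide": [0,0,0],"roll": 0,"fingers": -1},{"slide": [0,0,0],"roll": 0,"fingers": -0.3},{"slide": [0,0,0],"roll": 0,"fingers": -0.3},{"slide": [0,0,1],"roll": 0,"fingers": -0.3},{"slide": [0,0,1],"roll": 0,"fingers": -0.3}])

```text
t: 23.25
tool_pos: [0.4972, 0.3052, 0.1115]
orientation: [0.001, 1.57, -0.0]
force: [-0.1, 0.5, -0.8]
opening: 0.0326
```

play_rows(plan=[{"slide": [0,-0.3,0.7],"roll": 0,"fingers": -0.3},{"slide": [0,-1,0],"roll": 0,"fingers": -0.3},{"slide": [0,-1,0],"roll": -0.4,"fingers": -0.3},{"slide": [-0.18,-1,0],"roll": -0.35,"fingers": -0.3},{"slide": [0,-1,0],"roll": 0,"fingers": -0.3},{"slide": [0,-1,0],"roll": 0,"fingers": -0.3},{"slide": [0,-1,0],"roll": 0,"fingers": -0.3},{"slide": [0,-1,0],"roll": 0,"fingers": -0.3},{"slide": [0,0,0],"roll": 0,"fingers": -0.3}])

```text
t: 24.38
tool_pos: [0.4917, 0.0842, 0.1315]
orientation: [0.085, 1.568, -0.085]
force: [-0.4, 0.9, -0.3]
opening: 0.0328
```

```bash
python3 look.py w6
```

```text
t 24.38 tcp [0.4917 0.0842 0.1315] xdir [ 0.001 -0.    -1.   ] jaw deg 83.8 open 0.0328 F [-0.4  0.9 -0.3] q [ 0.07 -0.09  1.87 -0.    1.36 -1.4 ]
plate [([0.4924, -0.0169, 0.034], [137.2, 208.6], 0.97), ([0.4911, 0.0867, 0.034], [252.6, 194.8], 0.61), ([0.507, -0.0101, 0.034], [147.8, 223.2], 0.15)]
dial_grip []
strip [] [([0.5058, 0.27], 'wh', [0.119, 0.026], 'yaw', -3.9, 'n', 3175, 0.15)]
bar [([0.4917, 0.0878, 0.034], [253.9, 195.4], 0.95), ([0.4944, 0.2847, 0.034], [479.8, 174.3], 0.23)] [([0.4907, 0.0863], 'wh', [0.084, 0.014], 'yaw', -6.4, 'n', 1619, 0.82)]
wedge [([0.5014, 0.3032, 0.034], [500.8, 179.9], 0.93)] [([0.5021, 0.2875], 'wh', [0.087, 0.02], 'yaw', 5.2, 'n', 2280, 0.67)]
file [([0.4921, 0.2837, 0.034], [478.9, 171.8], 0.73), ([0.6951, 0.3098, 0.034], [491.2, 364.7], 0.26)] [([0.5039, 0.2652], 'wh', [0.116, 0.027], 'yaw', -4.1, 'n', 3288, 0.67), ([0.5022, 0.289], 'wh', [0.089, 0.02], 'yaw', 5.2, 'n', 2308, 0.23)]
[([0.5088, 0.2765], 'wh', [0.124, 0.026], 'yaw', -4.4, 'n', 3030, 0.46), ([0.5078, 0.3014], 'wh', [0.095, 0.022], 'yaw', 5.2, 'n', 2324, 0.37)]
[([0.4816, -0.0682, 0.034], [78.0, 203.0], 0.96), ([0.4962, -0.0375, 0.034], [115.4, 215.0], 0.88), ([0.4688, 0.0397, 0.034], [196.0, 175.8], 0.86)]
[([0.4816, -0.0682, 0.034], [78.0, 203.0], 0.96), ([0.4962, -0.0375, 0.034], [115.4, 215.0], 0.88), ([0.4688, 0.0397, 0.034], [196.0, 175.8], 0.86)]
[([0.4816, -0.0682, 0.034], [78.0, 203.0], 0.96), ([0.4962, -0.0375, 0.034], [115.4, 215.0], 0.88), ([0.4688, 0.0397, 0.034], [196.0, 175.8], 0.86)]
```

View pics/w6.png

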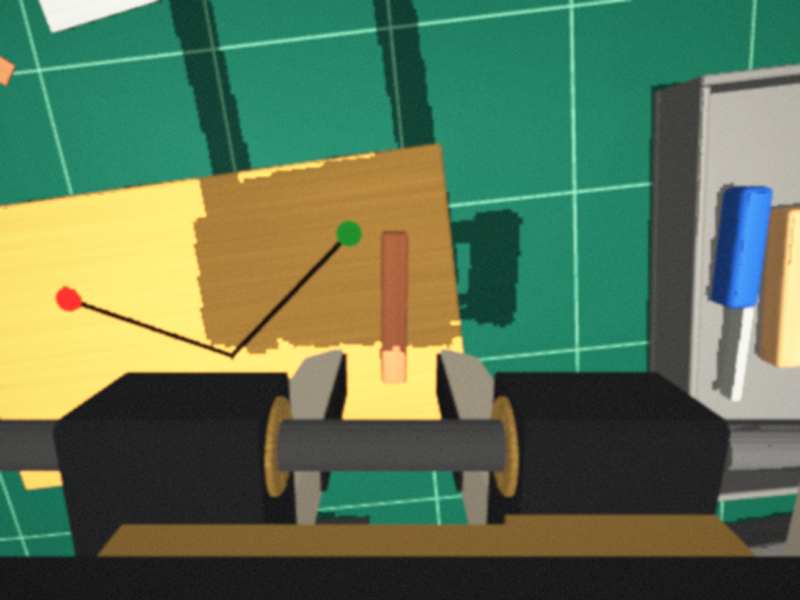

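play_rows(plan=[{"slide": [0,0.08,-1],"roll": 0,"fingers": -0.3},{"slide": [0,0,-1],"roll": 0,"fingers": -0.3},{"slide": [0,0,-0.7],"roll": 0,"fingers": -0.3},{"slide": [0,0,-0.4],"roll": 0,"fingers": -0.3},{"slide": [0,0,0],"roll": 0,"fingers": -1},{"slide": [0,0,0],"roll": 0,"fingers": -1},{"slide": [0,0,0],"roll": 0,"fingers": -1}])

```text
t: 26.0
tool_pos: [0.4925, 0.0885, 0.0391]
orientation: [0.083, 1.567, -0.083]
force: [-0.7, -0.2, 0.2]
opening: 0.0136
```

play_rows(plan=[{"slide": [0,0,0.5],"roll": 0,"fingers": -1},{"slide": [0,0,1],"roll": 0,"fingers": -1},{"slide": [0,0.4,1],"roll": 0,"fingers": -1},{"slide": [0,1,0.3],"roll": 0,"fingers": -1},{"slide": [0,1,0],"roll": 0.4,"fingers": -1},{"slide": [0,1,0],"roll": 0.35,"fingers": -1},{"slide": [0.3,1,0],"roll": 0,"fingers": -1},{"slide": [0.3,1,0],"roll": 0,"fingers": -1},{"slide": [0,1,0],"roll": 0,"fingers": -1},{"slide": [0,1,0],"roll": 0,"fingers": -1},{"slide": [0,1,0],"roll": 0,"fingers": -1},{"slide": [0,0,-1],"roll": 0,"fingers": -1},{"slide": [0,0,-1],"roll": 0,"fingers": -1},{"slide": [0,0,-0.3],"roll": 0,"fingers": -1},{"slide": [0,0,0],"roll": 0,"fingers": -1},{"slide": [0,0,0],"roll": 0,"fingers": -0.4},{"slide": [0,0,0],"roll": 0,"fingers": -0.4},{"slide": [0,0,1],"roll": 0,"fingers": -0.4},{"slide": [0,0,1],"roll": 0,"fingers": -0.4},{"slide": [0,0,1],"roll": 0,"fingers": -0.4}])

```text
t: 28.5
tool_pos: [0.51, 0.3407, 0.145]
orientation: [0.001, 1.57, 0.0]
force: [-0.5, -0.2, -1.0]
opening: 0.0276
```

Run:
```python
from h import *
tool()
k,im=shot('top')
print('dial',mark(k,'top','dial_grip',.086))
cv2.imwrite('pics/crop1.png',cv2.resize(im[170:270,120:370,::-1],(800,320),interpolation=cv2.INTER_CUBIC))
```

```text
t 28.5 tcp [0.51   0.3407 0.145 ] xdir [ 0.001  0.001 -1.   ] jaw deg 90.0 open 0.0276 F [-0.5 -0.2 -1. ] q [ 0.51  0.21  1.54  0.    1.39 -1.06]
dial [([0.4958, -0.3278, 0.086], [333.4, 221.8], 0.62), ([0.4568, 0.071, 0.086], [225.1, 233.7], 0.23)]
```

View pics/crop1.png

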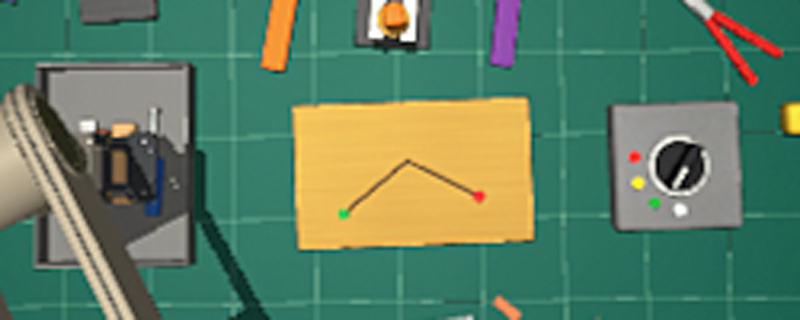

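play_rows(plan=[{"slide": [0,-1,0.5],"roll": 0,"fingers": 0},{"slide": [0,-1,0.5],"roll": 0,"fingers": 0},{"slide": [-0.3,-1,0.5],"roll": 0,"fingers": 0},{"slide": [-0.5,-1,0.5],"roll": 0,"fingers": 0},{"slide": [-0.5,-1,0.5],"roll": 0,"fingers": 0},{"slide": [-0.5,-1,0],"roll": 0,"fingers": 0},{"slide": [-0.5,-1,0],"roll": 0,"fingers": 0},{"slide": [-0.5,-1,0],"roll": 0,"fingers": 0},{"slide": [-0.2,-1,0],"roll": 0,"fingers": 0},{"slide": [0,-1,0],"roll": 0,"fingers": 0},{"slide": [0,-1,0],"roll": 0,"fingers": 0},{"slide": [0,-1,0],"roll": 0,"fingers": 0},{"slide": [0,0,0],"roll": 0,"fingers": 0},{"slide": [0,0,0],"roll": 0,"fingers": 0}])

```text
t: 30.35
tool_pos: [0.4195, -0.0191, 0.2178]
orientation: [0.001, 1.571, -0.001]
force: [0.2, -0.3, -0.0]
opening: 0.0468
```

```bash
cat > seam.py <<'E'
import sys
from h import *
tool()
k,im=shot('wrist',sys.argv[1])
hsv=cv2.cvtColor(im,cv2.COLOR_RGB2HSV)
for nm,lo,hi in [('green',(50,120,60),(70,255,255)),('red',(0,200,80),(4,255,255))]:
    m=cv2.inRange(hsv,lo,hi);n,l,st,c=cv2.connectedComponentsWithStats(m)
    for i in range(1,n):
        if st[i,4]>15: print(nm,c[i].round(1),st[i,4],back(k,c[i],.034)[0].round(4))
r=robot.mark_of('wrist','seam0')
for x in r: print(np.round(x['point'],1),round(x['p'],2),back(k,x['point'],.034)[0].round(4))
print(mark(k,'wrist','plate',.034),region(k,'wrist','plate',.034))
print(mark(k,'wrist','dial_grip',.086))
E
python3 seam.py w7
```

```text
t 30.35 tcp [ 0.4195 -0.0191  0.2178] xdir [-0.  0. -1.] jaw deg 89.9 open 0.0468 F [ 0.2 -0.3 -0. ] q [-0.17 -0.38  1.96  0.    1.56 -1.74]
green [322.3 202.4] 86 [0.4488 0.0661 0.034 ]
green [  2.9 215.1] 75 [ 0.4635 -0.3127  0.034 ]
red [186.  218.5] 82 [ 0.4682 -0.0954  0.034 ]
red [  1.3 347.8] 23 [ 0.6483 -0.3508  0.034 ]
[278.2 235.4] 0.94 [0.49  0.015 0.034]
[185.6 217.9] 0.92 [ 0.4675 -0.0958  0.034 ]
[236.2 240.3] 0.91 [ 0.4962 -0.0359  0.034 ]
[206.8 229.4] 0.67 [ 0.4821 -0.0711  0.034 ]
[295.  217.2] 0.64 [0.467  0.0346 0.034 ]
[258.4 250.4] 0.59 [ 0.5095 -0.0089  0.034 ]
[321.9 203.2] 0.57 [0.4498 0.0657 0.034 ]
[([0.4926, -0.0183, 0.034], [250.7, 237.5], 0.67), ([0.4896, 0.0138, 0.034], [277.2, 235.1], 0.57)] [([0.4716, -0.0178], 'wh', [0.279, 0.123], 'yaw', -88.5, 'n', 17854, 0.78)]
[]
```

View pics/w7.png

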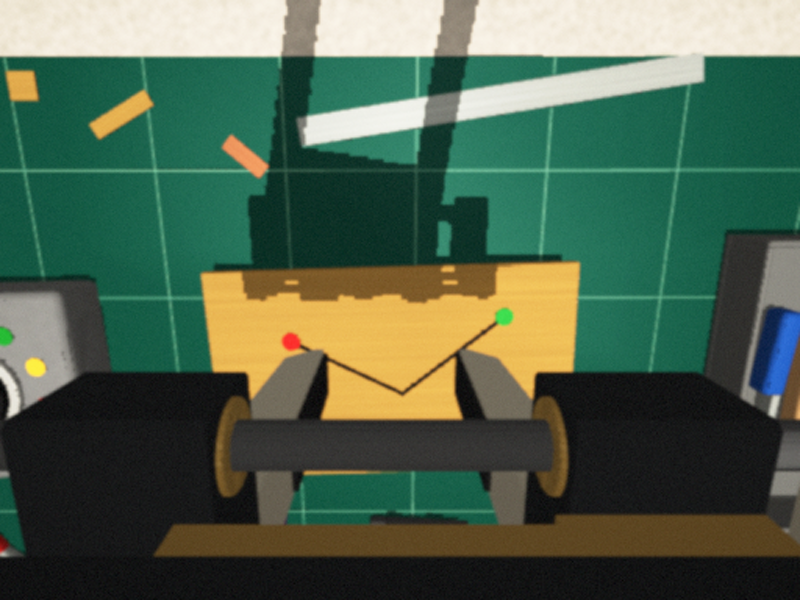

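Run:
```python
from h import *
c=robot.get_calibration('wrist');T=np.array(c['T_tool_cam'])
def kk(p,rv):
    Rw=Ro.from_rotvec(rv).as_matrix();Rc=Rw@T[:3,:3];pc=Rw@T[:3,3]+p
    return c,Rc.T,-Rc.T@pc
def dots(f,k):
    im=cv2.imread(f'pics/{f}.png')[...,::-1].copy();hsv=cv2.cvtColor(im,cv2.COLOR_RGB2HSV)
    for nm,lo,hi in [('green',(50,120,60),(70,255,255)),('red',(0,200,80),(4,255,255))]:
        m=cv2.inRange(hsv,lo,hi);n,l,st,ce=cv2.connectedComponentsWithStats(m)
        for i in range(1,n):
            if st[i,4]>60:
                uv=(ce[i]+.5)*.64-.5; print(f,nm,uv.round(1),st[i,4],back(k,uv,.034)[0].round(4))
k=kk([.4979,.0185,.1328],[0.068,1.567,-.069]);dots('w5',k)
print(back(k,[[219.5,211.8]],.034))
k=kk([.4909,-.0489,.132],[-.042,1.569,.041]);dots('w4',k)
print(back(k,[[456*.64-.2,342*.64-.2]],.034))
k=kk([.4917,.0842,.1315],[.085,1.568,-.085]);dots('w6',k)
print(back(k,[[233*.64-.2,354*.64-.2]],.034))
```

```text
w5 green [300.6 134. ] 464 [0.4487 0.0658 0.034 ]
w5 red [116.4 173.1] 388 [ 0.4679 -0.0957  0.034 ]
[[ 0.51079195 -0.01011363  0.034     ]]
w4 green [386.8 154.4] 457 [0.4486 0.0662 0.034 ]
w4 red [197.6 167.1] 431 [ 0.4679 -0.0954  0.034 ]
[[ 0.51037387 -0.01028805  0.034     ]]
w6 green [222.8 149.1] 447 [0.4486 0.0658 0.034 ]
w6 red [ 43.5 191.2] 378 [ 0.4678 -0.0957  0.034 ]
[[ 0.51010066 -0.0097317   0.034     ]]
```

play_rows(plan=[{"slide": [0,-1,0],"roll": 0,"fingers": 0},{"slide": [0,-1,0],"roll": 0,"fingers": 0},{"slide": [0,-1,0],"roll": 0,"fingers": 0},{"slide": [0,-1,0],"roll": 0,"fingers": 0},{"slide": [0,-1,0],"roll": 0,"fingers": 0},{"slide": [0,-1,0],"roll": 0,"fingers": 0},{"slide": [0,-1,0],"roll": 0,"fingers": 0},{"slide": [0,-1,0],"roll": 0,"fingers": 0},{"slide": [0,-1,0],"roll": 0,"fingers": 0},{"slide": [0,-1,0],"roll": 0,"fingers": 0},{"slide": [0,0,0],"roll": 0,"fingers": 0}])

```text
t: 31.98
tool_pos: [0.4195, -0.3206, 0.2177]
orientation: [0.002, 1.571, -0.001]
force: [0.6, 0.0, -0.2]
opening: 0.0467
```

```bash
cat > dial.py <<'E'
import sys
from h import *
tool()
k,im=shot('wrist',sys.argv[1])
print(mark(k,'wrist','dial_grip',.086))
hsv=cv2.cvtColor(im,cv2.COLOR_RGB2HSV)
P={}
for nm,lo,hi in [('green',(50,120,60),(70,255,255)),('red',(0,200,80),(4,255,255)),('yellow',(24,150,120),(33,255,255)),('white',(0,0,215),(180,25,255))]:
    m=cv2.inRange(hsv,lo,hi);n,l,st,c=cv2.connectedComponentsWithStats(m)
    for i in range(1,n):
        if 25<st[i,4]<600: print(nm,c[i].round(1),st[i,:].tolist(),back(k,c[i],.05)[0].round(4),back(k,c[i],.097)[0].round(4))
E
python3 dial.py w8
```

```text
t 31.98 tcp [ 0.4195 -0.3206  0.2177] xdir [-0.001  0.    -1.   ] jaw deg 89.9 open 0.0467 F [ 0.6  0.  -0.2] q [-0.75 -0.06  1.69 -0.    1.52 -2.32]
[([0.5019, -0.3291, 0.086], [242.0, 264.1], 0.58)]
green [267.9 214.5] [263, 209, 11, 12, 100] [ 0.4585 -0.3003  0.05  ] [ 0.4439 -0.3031  0.097 ]
red [439.4 217.9] [435, 213, 10, 10, 81] [ 0.4631 -0.105   0.05  ] [ 0.4479 -0.1353  0.097 ]
red [286.9 258.5] [282, 255, 12, 9, 74] [ 0.5126 -0.2773  0.05  ] [ 0.4904 -0.2833  0.097 ]
red [191.3 329.2] [185, 320, 16, 16, 133] [ 0.608  -0.3945  0.05  ] [ 0.5724 -0.384   0.097 ]
yellow [285.1 234.1] [280, 229, 12, 11, 103] [ 0.4821 -0.2802  0.05  ] [ 0.4642 -0.2858  0.097 ]
white [488.5   4.3] [486, 1, 6, 8, 26] [ 0.2462 -0.0887  0.05  ] [ 0.2615 -0.1212  0.097 ]
white [482.9  13.6] [477, 10, 12, 10, 42] [ 0.2542 -0.0926  0.05  ] [ 0.2684 -0.1246  0.097 ]
white [488.5  25.9] [474, 17, 29, 17, 165] [ 0.2652 -0.0852  0.05  ] [ 0.2778 -0.1182  0.097 ]
white [466.   82.3] [450, 77, 35, 12, 169] [ 0.3175 -0.0987  0.05  ] [ 0.3228 -0.1299  0.097 ]
white [243.7 239.2] [213, 224, 61, 43, 471] [ 0.4883 -0.3279  0.05  ] [ 0.4695 -0.3268  0.097 ]
white [250.2 257.6] [243, 248, 15, 20, 94] [ 0.5113 -0.3205  0.05  ] [ 0.4893 -0.3205  0.097 ]
white [  8.2 256.2] [0, 251, 20, 11, 111] [ 0.5086 -0.6044  0.05  ] [ 0.487  -0.5645  0.097 ]
```

View pics/w8.png

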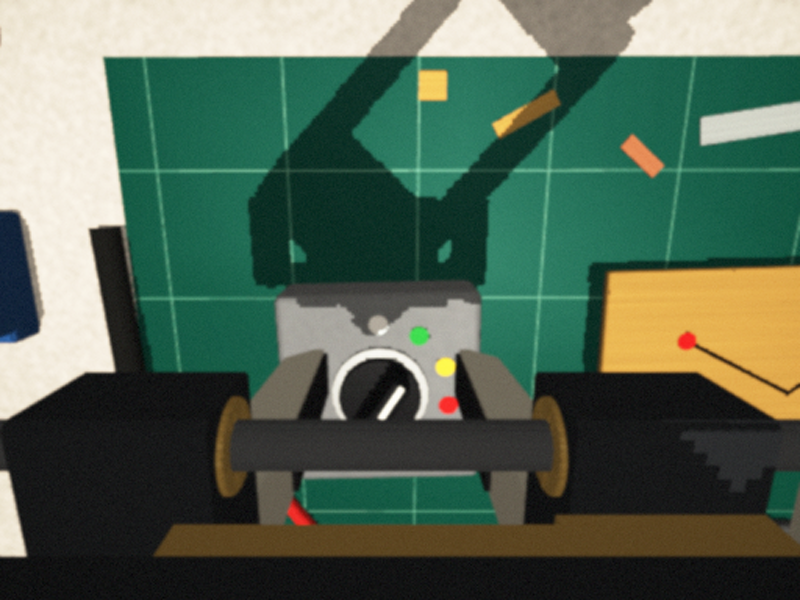

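Run:
```python
from h import *
from scipy.optimize import least_squares
k=cam('wrist')
D=np.vstack([back(k,[242,208],.05),[[.4585,-.3003,0],[.4821,-.2802,0],[.5126,-.2773,0]]])[:,:2]
print(D)
a=np.array([0,.6,1.2,1.8])
def m(p): th=np.pi+p[2]-a; return np.c_[p[0]+.052*np.cos(th),p[1]+.052*np.sin(th)]
r=least_squares(lambda p:(m(p)-D).ravel(),[.5,-.325,0]);print(r.x,r.fun.round(4))
L=back(k,[[256,248.3],[244.5,267.5]],.097)[:,:2];print(L)
d=L[0]-L[1];ang=np.arctan2(d[1],d[0]);print('dial value',(np.pi+r.x[2]-ang)%(2*np.pi),'line deg',np.degrees(ang), 'offset from centre',L-r.x[:2])
```

```text
[[ 0.45098603 -0.32773414]
 [ 0.4585     -0.3003    ]
 [ 0.4821     -0.2802    ]
 [ 0.5126     -0.2773    ]]
[ 0.50224377 -0.32792324  0.02233385] [-0.0007 -0.0014  0.0002  0.0008  0.0002  0.0003  0.0003  0.0003]
[[ 0.47953932 -0.31277666]
 [ 0.50053356 -0.32443324]]
dial value 0.5291820302507286 line deg 150.959738553586 offset from centre [[-0.02270445  0.01514659]
 [-0.00171022  0.00349   ]]
```

play_rows(plan=[{"slide": [0.75,-0.25,0],"roll": -1,"fingers": -0.1},{"slide": [1,0,-0.5],"roll": -1,"fingers": -0.1},{"slide": [1,0,-1],"roll": -1,"fingers": -0.1},{"slide": [0,0,-0.9],"roll": -1,"fingers": -0.1},{"slide": [0,0,0],"roll": 0,"fingers": -0.1},{"slide": [0,0,0],"roll": 0,"fingers": -0.1}])

```text
t: 32.83
tool_pos: [0.5025, -0.3266, 0.1473]
orientation: [0.435, 1.526, -0.435]
force: [-0.1, 0.2, 0.7]
opening: 0.0421
```

```bash
python3 dial.py w9
```

```text
t 32.83 tcp [ 0.5025 -0.3266  0.1473] xdir [ 0.001 -0.001 -1.   ] jaw deg 58.2 open 0.0421 F [-0.1  0.2  0.7] q [-0.66  0.17  1.58  0.    1.39 -1.68]
[([0.5011, -0.3262, 0.086], [248.6, 205.6], 0.61)]
green [247.9 136.9] [240, 129, 16, 16, 197] [ 0.4583 -0.3004  0.05  ] [ 0.4564 -0.2989  0.097 ]
red [468.8  10.6] [461, 3, 18, 17, 217] [ 0.467  -0.1059  0.05  ] [ 0.4636 -0.139   0.097 ]
red [305.8 177. ] [302, 171, 9, 14, 86] [ 0.514  -0.2758  0.05  ] [ 0.5021 -0.2786  0.097 ]
red [253.5 318.3] [214, 303, 79, 33, 420] [ 0.6092 -0.3881  0.05  ] [ 0.5804 -0.3709  0.097 ]
yellow [282.3 148.6] [276, 142, 14, 14, 155] [ 0.482  -0.2808  0.05  ] [ 0.4759 -0.2827  0.097 ]
white [298.  137.3] [288, 113, 25, 41, 554] [ 0.4809 -0.2647  0.05  ] [ 0.475  -0.2695  0.097 ]
white [213.1 147. ] [206, 140, 15, 15, 189] [ 0.4499 -0.33    0.05  ] [ 0.4495 -0.3231  0.097 ]
white [  7.1 182.7] [0, 163, 22, 36, 423] [ 0.3806 -0.4998  0.05  ] [ 0.3926 -0.4627  0.097 ]
white [294.7 190.7] [289, 171, 14, 35, 276] [ 0.5194 -0.2901  0.05  ] [ 0.5066 -0.2904  0.097 ]
white [246.4 191.3] [245, 176, 4, 33, 121] [ 0.4975 -0.3264  0.05  ] [ 0.4886 -0.3202  0.097 ]
white [338.1 216.9] [314, 190, 41, 48, 542] [ 0.561  -0.2691  0.05  ] [ 0.5408 -0.2731  0.097 ]
white [180.6 230.5] [177, 229, 8, 5, 27] [ 0.4969 -0.3965  0.05  ] [ 0.4881 -0.3778  0.097 ]
white [500.8 344.7] [498, 342, 6, 7, 30] [ 0.7659 -0.1937  0.05  ] [ 0.7092 -0.2111  0.097 ]
```

View pics/w9.png

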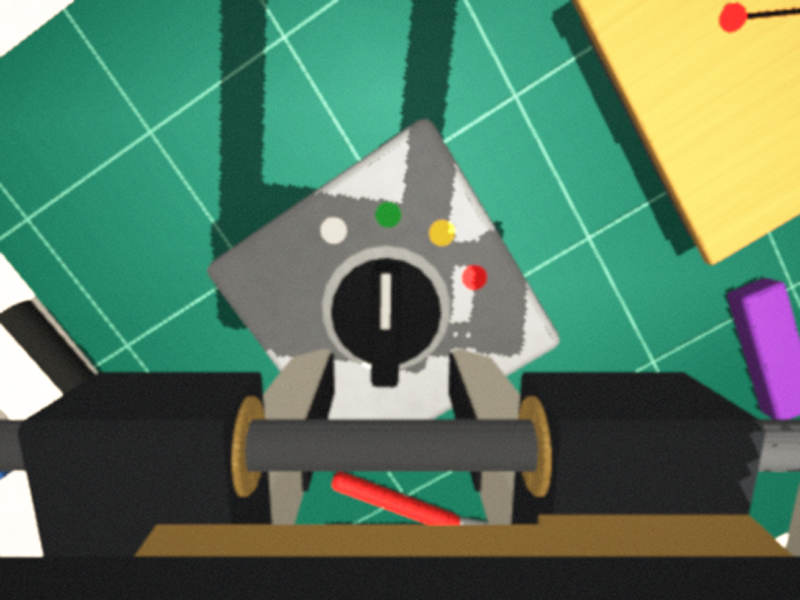

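play_rows(plan=[{"slide": [0,-0.04,-1],"roll": 0,"fingers": -0.1},{"slide": [0,0,-1],"roll": 0,"fingers": -0.1},{"slide": [0,0,-0.5],"roll": 0,"fingers": -0.1},{"slide": [0,0,0],"roll": 0,"fingers": -0.1},{"slide": [0,0,0],"roll": 0,"fingers": -1},{"slide": [0,0,0],"roll": 0,"fingers": -1},{"slide": [0,0,0],"roll": 0,"fingers": -1},{"slide": [0,0,0],"roll": -0.7,"fingers": -1},{"slide": [0,0,0],"roll": -0.7,"fingers": -1},{"slide": [0,0,0],"roll": -0.7,"fingers": -1},{"slide": [0,0,0],"roll": -0.7,"fingers": -1},{"slide": [0,0,0],"roll": -0.7,"fingers": -1},{"slide": [0,0,0],"roll": -0.7,"fingers": -1},{"slide": [0,0,0],"roll": -0.1,"fingers": -1},{"slide": [0,0,0],"roll": 0,"fingers": -1}], squeeze=30)

```text
t: 34.8
tool_pos: [0.5015, -0.3303, 0.0721]
orientation: [0.899, 1.374, -0.904]
force: [-4.8, -6.3, 3.2]
opening: 0.014
```

Run:
```python
from h import *
s=tool();print(s['wrist_torque'])
```

```text
t 34.8 tcp [ 0.5015 -0.3303  0.0721] xdir [-0.    -0.003 -1.   ] jaw deg 23.5 open 0.014 F [-4.8 -6.3  3.2] q [-0.67  0.24  1.64 -0.    1.26 -1.08]
[-1.1495207   0.9687364   0.00191926]
```

Small side force; turned 34.7°. Release, lift and check.

play_rows(plan=[{"slide": [0,0,0],"roll": 0,"fingers": -0.1},{"slide": [0,0,0],"roll": 0,"fingers": -0.1},{"slide": [0,0,0],"roll": 0,"fingers": -0.1},{"slide": [0,0,1],"roll": 0,"fingers": -0.1},{"slide": [0,0,1],"roll": 0,"fingers": -0.1},{"slide": [0,0,0.6],"roll": 0,"fingers": -0.1},{"slide": [0,0,0],"roll": 0,"fingers": -0.1}])

```text
t: 35.67
tool_pos: [0.5031, -0.3288, 0.1506]
orientation: [0.9, 1.373, -0.901]
force: [0.0, 0.7, -1.3]
opening: 0.0418
```

Run:
```python
from h import *
tool();k,im=shot('wrist','w10')
```

```text
t 35.67 tcp [ 0.5031 -0.3288  0.1506] xdir [ 0.002 -0.002 -1.   ] jaw deg 23.6 open 0.0418 F [ 0.   0.7 -1.3] q [-0.66  0.17  1.57  0.    1.4  -1.08]
```

View pics/w10.png

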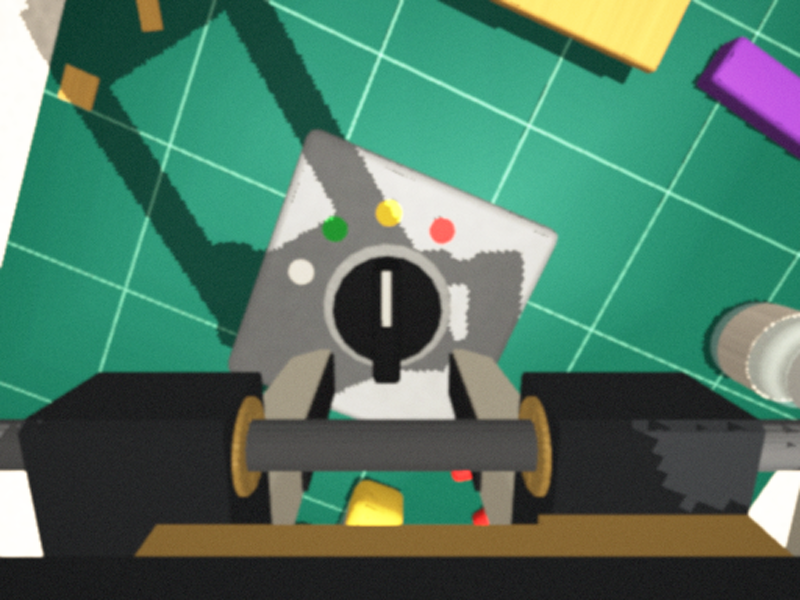

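play_rows(plan=[{"slide": [0,0,1],"roll": 1,"fingers": 0.2},{"slide": [0,0.5,1],"roll": 1,"fingers": 0.2},{"slide": [0,1,1],"roll": 1,"fingers": 0.2},{"slide": [0,1,1],"roll": 1,"fingers": 0.2},{"slide": [0,1,0],"roll": 1,"fingers": 0.2},{"slide": [0,1,0],"roll": 1,"fingers": 0.2},{"slide": [0,1,0],"roll": 1,"fingers": 0.2},{"slide": [0,1,0],"roll": 1,"fingers": 0.2},{"slide": [0,1,0],"roll": 0.3,"fingers": 0.2},{"slide": [0,1,0],"roll": 0,"fingers": 0.2},{"slide": [0,1,0],"roll": 0,"fingers": 0.2},{"slide": [0.5,1,0],"roll": 0,"fingers": 0.2},{"slide": [1,1,0],"roll": 0,"fingers": 0.2},{"slide": [0,0.5,0],"roll": 0,"fingers": 0.2},{"slide": [0,0,0],"roll": 0,"fingers": 0.2},{"slide": [0,0,0],"roll": 0,"fingers": 0.2}])

```text
t: 37.72
tool_pos: [0.5465, 0.0311, 0.2686]
orientation: [0.0, 1.572, -0.001]
force: [0.4, 0.1, -0.2]
opening: 0.0555
```

```bash
cat > burn.py <<'E'
import sys
from h import *
tool()
k,im=shot('wrist',sys.argv[1])
print('fork',mark(k,'wrist','fork',.1))
print('burn tip',mark(k,'wrist','burnisher',.04))
print('collar',mark(k,'wrist','collar',.1))
print('burn',region(k,'wrist','burnisher',.166))
hsv=cv2.cvtColor(im,cv2.COLOR_RGB2HSV)
m=cv2.inRange(hsv,(8,170,90),(14,255,255));n,l,st,c=cv2.connectedComponentsWithStats(m)
for i in range(1,n):
    if st[i,4]>100:
        ys,xs=np.nonzero(l==i);P=back(k,np.c_[xs,ys],.166)[:,:2].astype(np.float32)
        print('orange',st[i].tolist(),c[i].round(1),back(k,c[i],.166)[0].round(4),cv2.minAreaRect(P))
cv2.imwrite('pics/'+sys.argv[1]+'c.png',cv2.resize(im[100:300,150:350,::-1],(600,600),interpolation=cv2.INTER_CUBIC))
E
python3 burn.py w11
```

```text
t 37.73 tcp [0.5465 0.0311 0.2686] xdir [-0.001 -0.    -1.   ] jaw deg 89.9 open 0.0555 F [ 0.4  0.1 -0.2] q [-0.04 -0.03  1.56 -0.    1.61 -1.61]
fork []
burn tip [([0.6714, 0.0006, 0.04], [228.3, 260.7], 0.89)]
collar []
burn [([0.6473, 0.0068], 'wh', [0.072, 0.027], 'yaw', -0.6, 'n', 673, 0.63)]
orange [213, 302, 24, 20, 186] [225.8 306.3] [0.6598 0.0071 0.166 ] ((0.6656182408332825, 0.005620280280709267), (0.022789033129811287, 0.021370872855186462), 89.26184844970703)
```

View pics/w11.png

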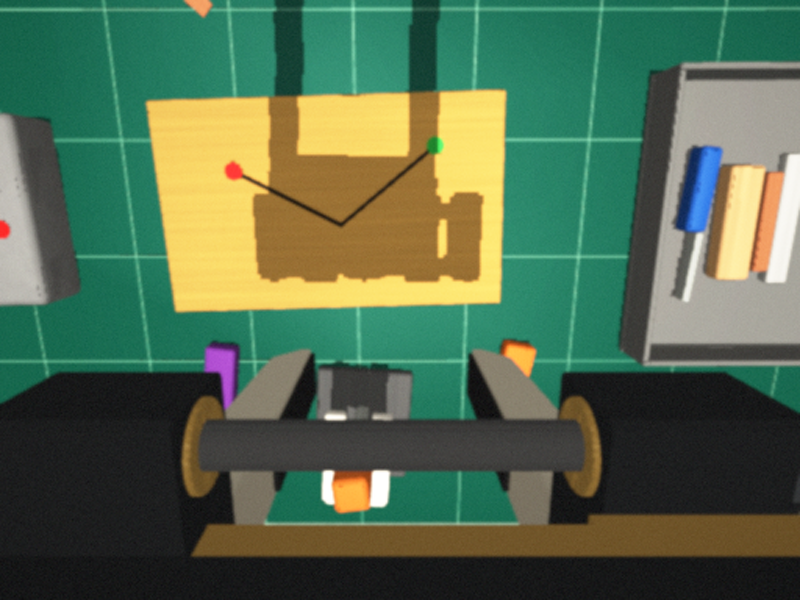

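play_rows(plan=[{"slide": [-1,-0.4,0.3],"roll": 0,"fingers": 0.2},{"slide": [-1,-0.4,0],"roll": 0,"fingers": 0.2},{"slide": [-1,0,0],"roll": 0,"fingers": 0.2},{"slide": [-1,0,0],"roll": 0,"fingers": 0.2},{"slide": [-0.3,0,0],"roll": 0,"fingers": 0.2},{"slide": [0,0,0],"roll": 0,"fingers": 0.2}])

```text
t: 38.72
tool_pos: [0.4184, 0.0076, 0.2785]
orientation: [0.001, 1.569, -0.001]
force: [0.5, -0.5, 0.2]
opening: 0.0556
```

```bash
python3 burn.py w12
```

```text
t 38.73 tcp [0.4184 0.0076 0.2785] xdir [ 0.002 -0.    -1.   ] jaw deg 89.9 open 0.0556 F [ 0.5 -0.5  0.2] q [-0.1  -0.4   1.86  0.    1.68 -1.67]
fork []
burn tip []
collar []
burn [([0.4443, -0.0094], 'wh', [0.19, 0.106], 'yaw', -88.5, 'n', 17684, 0.69)]
orange [320, 319, 12, 18, 131] [325.4 329.8] [0.5667 0.0862 0.166 ] ((0.5640034675598145, 0.08671551942825317), (0.01176876574754715, 0.02043982408940792), 89.87389373779297)
```

View pics/w12.png

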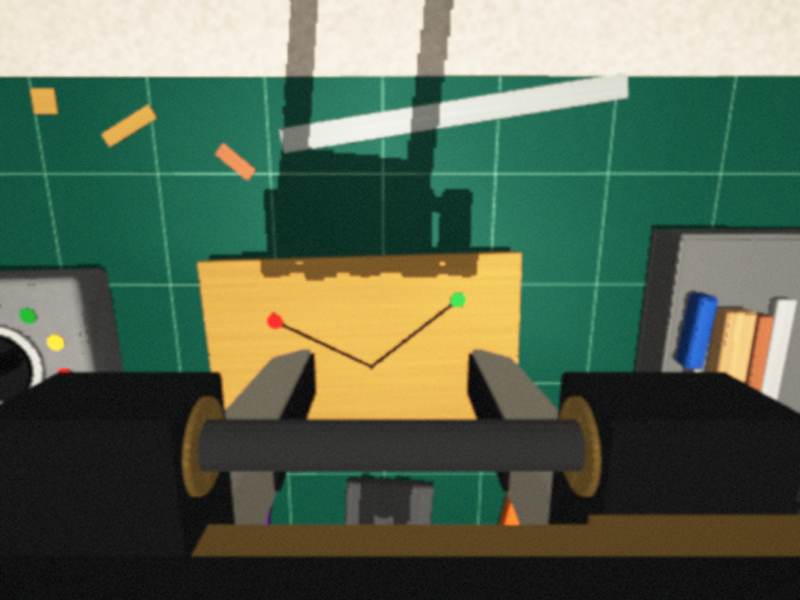

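play_rows(plan=[{"slide": [1,0,0],"roll": 0,"fingers": 0.2},{"slide": [1,0,0],"roll": 0,"fingers": 0.2},{"slide": [1,0,0],"roll": 0,"fingers": 0.2},{"slide": [1,0,0],"roll": 0,"fingers": 0.2},{"slide": [1,0,0],"roll": 0,"fingers": 0.2},{"slide": [1,0,0],"roll": 0,"fingers": 0.2},{"slide": [1,0,0],"roll": 0,"fingers": 0.2},{"slide": [0.8,0,0],"roll": 0,"fingers": 0.2},{"slide": [0,0,0],"roll": 0,"fingers": 0.2},{"slide": [0,0,0],"roll": 0,"fingers": 0.2}])

```text
t: 40.22
tool_pos: [0.6518, 0.0079, 0.2774]
orientation: [0.0, 1.572, -0.0]
force: [-0.5, -0.1, -0.7]
opening: 0.0554
```

```bash
python3 burn.py w13
```

```text
t 40.23 tcp [0.6518 0.0079 0.2774] xdir [-0.001  0.    -1.   ] jaw deg 90.0 open 0.0554 F [-0.5 -0.1 -0.7] q [-0.07  0.26  1.24 -0.    1.65 -1.64]
fork [([0.6718, 0.0021, 0.1], [244.9, 196.4], 0.83), ([0.5111, -0.0276, 0.1], [215.1, 44.3], 0.53)]
burn tip [([0.6722, 0.0064, 0.04], [248.8, 186.0], 0.57)]
collar [([0.6711, 0.0055, 0.1], [247.8, 195.8], 0.72)]
burn [([0.6623, 0.0061], 'wh', [0.043, 0.032], 'yaw', -0.1, 'n', 1250, 0.75)]
orange [327, 145, 21, 65, 214] [334.9 176.4] [0.6369 0.0858 0.166 ] ((0.6376663446426392, 0.08567173033952713), (0.005108898505568504, 0.06095340847969055), 77.55361938476562)
orange [234, 189, 25, 25, 469] [246.  200.2] [0.6593 0.0043 0.166 ] ((0.6597059965133667, 0.0036277854815125465), (0.021923845633864403, 0.022407205775380135), 7.588109016418457)
```

View pics/w13.png

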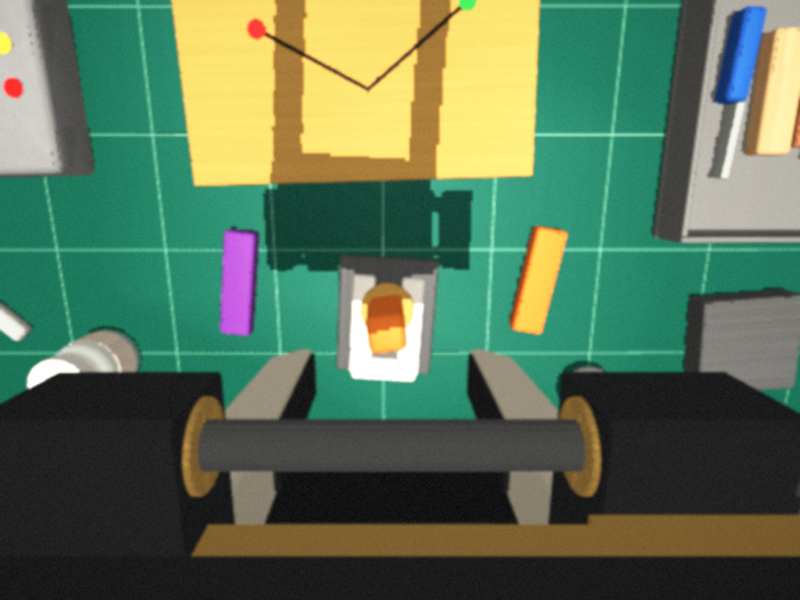

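View pics/w13c.png

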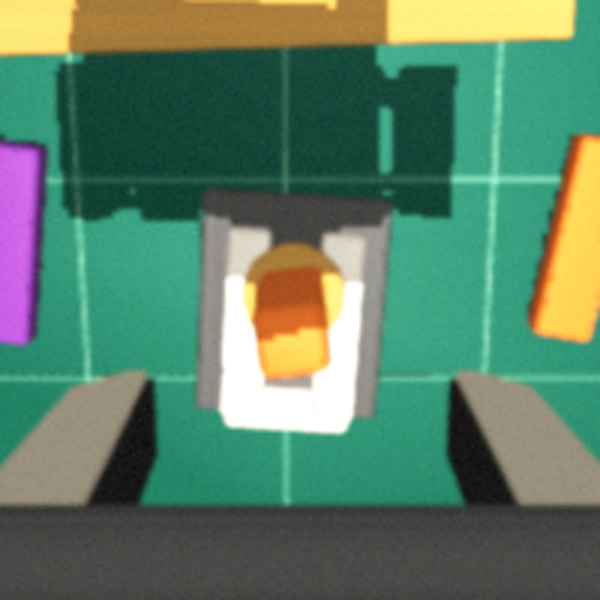

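play_rows(plan=[{"slide": [0.67,-0.06,-0.5],"roll": 0.7,"fingers": 0.1},{"slide": [0,0,-1],"roll": 0.65,"fingers": 0.1},{"slide": [0,0,-1],"roll": 0,"fingers": 0.1},{"slide": [0,0,-0.2],"roll": 0,"fingers": 0.1},{"slide": [0,0,0],"roll": 0,"fingers": 0.1}])

```text
t: 41.1
tool_pos: [0.6721, 0.006, 0.1976]
orientation: [-0.148, 1.566, 0.147]
force: [-0.2, -0.4, 0.8]
opening: 0.0511
```

```bash
python3 burn.py w14
```

```text
t 41.1 tcp [0.6721 0.006  0.1976] xdir [ 0. -0. -1.] jaw deg 100.8 open 0.0511 F [-0.2 -0.4  0.8] q [-0.07  0.33  1.29 -0.    1.52 -1.83]
fork []
burn tip [([0.6742, 0.0027, 0.04], [246.7, 183.8], 0.8)]
collar [([0.6718, 0.0031, 0.1], [247.0, 194.8], 0.9), ([0.7084, -0.1925, 0.1], [21.4, 194.4], 0.4)]
burn [([0.6631, 0.003], 'wh', [0.042, 0.03], 'yaw', 4.3, 'n', 2203, 0.67)]
orange [336, 155, 42, 74, 396] [354.2 189.6] [0.6394 0.0697 0.166 ] ((0.640690267086029, 0.0694556012749672), (0.005606545135378838, 0.0535193532705307), 77.05699157714844)
orange [232, 185, 35, 49, 1511] [248.6 209.7] [0.6659 0.0038 0.166 ] ((0.6657499074935913, 0.004016146995127201), (0.03352750465273857, 0.022785842418670654), 9.895359992980957)
```

View pics/w14.png

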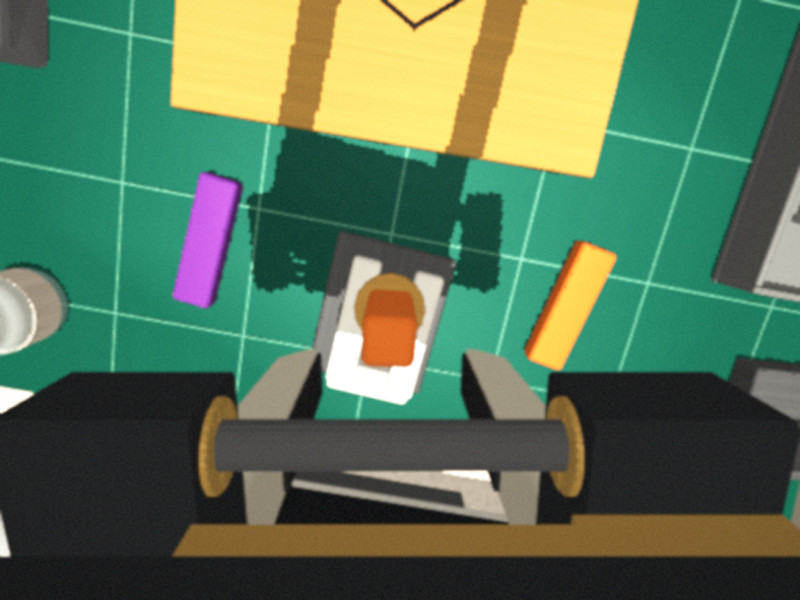

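play_rows(plan=[{"slide": [0,-0.08,-1],"roll": 0,"fingers": 0.1},{"slide": [0,0,-0.9],"roll": 0,"fingers": 0.1},{"slide": [0,0,-0.65],"roll": 0,"fingers": 0.1},{"slide": [0,0,0],"roll": 0,"fingers": 0.1},{"slide": [0,0,0],"roll": 0,"fingers": -1},{"slide": [0,0,0],"roll": 0,"fingers": -1},{"slide": [0,0,0],"roll": 0,"fingers": -1},{"slide": [0,0,0],"roll": 0,"fingers": -1}], squeeze=35)

```text
t: 42.35
tool_pos: [0.6728, 0.0037, 0.1217]
orientation: [-0.148, 1.564, 0.148]
force: [-0.9, 1.5, 4.3]
opening: 0.0242
```

```bash
python3 burn.py w15;python3 -c "
from h import *
s=tool();print(s['wrist_torque'])"
```

```text
t 42.35 tcp [0.6728 0.0037 0.1217] xdir [ 0.002  0.    -1.   ] jaw deg 100.8 open 0.0242 F [-0.9  1.5  4.3] q [-0.07  0.38  1.37  0.    1.39 -1.83]
fork []
burn tip [([0.6716, 0.0012, 0.04], [247.5, 198.2], 0.89), ([0.6929, 0.0094, 0.04], [252.4, 223.8], 0.17)]
collar [([0.672, 0.004, 0.1], [250.9, 222.6], 0.64)]
burn [([0.654, 0.0002], 'wh', [0.032, 0.025], 'yaw', 10.7, 'n', 3592, 0.97)]
orange [364, 163, 50, 76, 718] [386.8 201.6] [0.6306 0.0527 0.166 ] ((0.6305517554283142, 0.05314711853861809), (0.03206560015678406, 0.016168544068932533), 9.419595718383789)
orange [223, 211, 56, 58, 2745] [250.3 241.4] [0.6582 0.0009 0.166 ] ((0.6576328277587891, 0.000883190892636776), (0.025779392570257187, 0.02372235618531704), 10.705941200256348)
t 42.6 tcp [0.6728 0.0037 0.1216] xdir [ 0.002  0.    -1.   ] jaw deg 100.8 open 0.0239 F [-0.1  0.1  4.9] q [-0.07  0.38  1.37  0.    1.39 -1.83]
[ 0.20711715  0.14304426 -0.04636407]
```

View pics/w15.png

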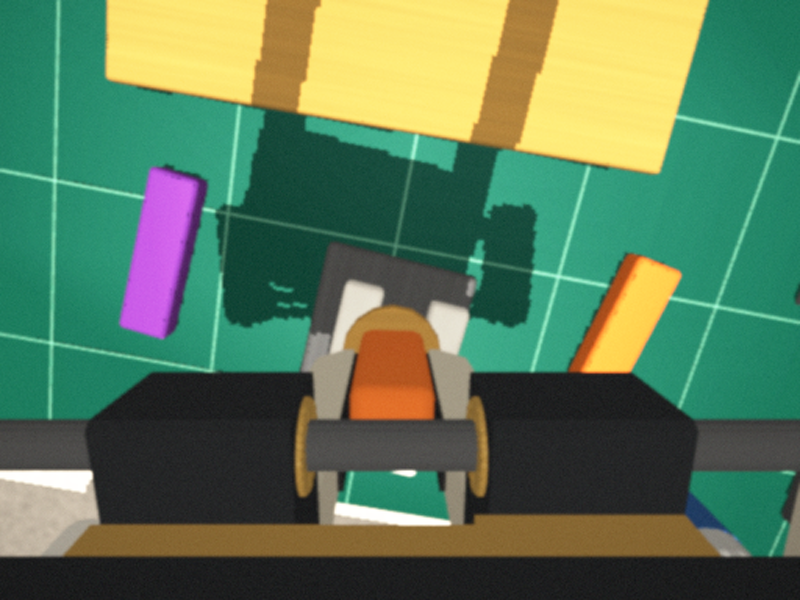

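play_rows(plan=[{"slide": [0,0,0.3],"roll": 0,"fingers": -1},{"slide": [0,0,0.7],"roll": 0,"fingers": -1},{"slide": [0,0,0.9],"roll": 0,"fingers": -1},{"slide": [0,0,0.9],"roll": 0,"fingers": -1},{"slide": [-0.3,0,0.1],"roll": 0,"fingers": -1},{"slide": [-0.7,0.3,0],"roll": 0,"fingers": -1},{"slide": [-1,0.4,0],"roll": 0,"fingers": -1},{"slide": [-1,0.4,0],"roll": 0,"fingers": -1},{"slide": [-1,0.4,0],"roll": 0,"fingers": -1},{"slide": [-1,0.3,0],"roll": 0,"fingers": -1},{"slide": [-1,0.2,0],"roll": 0,"fingers": -1},{"slide": [-0.9,0.08,0],"roll": 0,"fingers": -1},{"slide": [-0.55,0,-0.5],"roll": 0,"fingers": -1},{"slide": [0,0,-0.8],"roll": 0,"fingers": -1},{"slide": [0,0,-0.8],"roll": 0,"fingers": -1},{"slide": [0,0,-0.2],"roll": 0,"fingers": -1},{"slide": [0,0,0],"roll": 0,"fingers": -1},{"slide": [0,0,0],"roll": 0,"fingers": -1}])

```text
t: 44.85
tool_pos: [0.4493, 0.066, 0.1396]
orientation: [-0.148, 1.564, 0.147]
force: [0.6, 0.8, -1.6]
opening: 0.0239
```

```bash
cat > tip.py <<'E'
import sys
from h import *
s=tool();print('torque',s['wrist_torque'])
for n,sl in [('scene',None),('top',None),('wrist',None)]:
    k,im=shot(n)
    p=proj(k,[s['tool_pos']-[0,0,.0816]])[0];c=p.astype(int)
    print(n,'expected tip px',p.round(1),[ (x['point'],x['p']) for x in robot.mark_of(n,'burnisher')][:2],[ (x['point'],x['p']) for x in robot.mark_of(n,'collar')][:2],'exp collar',proj(k,[s['tool_pos']-[0,0,.0216]])[0].round(1))
    w=45 if n!='wrist' else 90
    y0=max(c[1]-w,0);x0=max(c[0]-w,0)
    cr=im[y0:y0+2*w,x0:x0+2*w,::-1]
    print('crop origin',x0,y0,'scale',600/(2*w))
    cv2.imwrite(f'pics/{sys.argv[1]}_{n}.png',cv2.resize(cr,(600,600),interpolation=cv2.INTER_CUBIC))
E
python3 tip.py t1
```

```text
t 44.85 tcp [0.4493 0.066  0.1396] xdir [ 0.002  0.    -1.   ] jaw deg 100.8 open 0.0239 F [ 0.6  0.8 -1.6] q [ 0.03 -0.23  1.98  0.    1.39 -1.73]
torque [ 0.04993017  0.00565529 -0.06937659]
scene expected tip px [311.7 189.2] [([287.7, 183.9], 0.45), ([280.4, 173.5], 0.25)] [([315.8, 174.7], 0.61), ([309.9, 199.0], 0.47)] exp collar [313.5 175.2]
crop origin 266 144 scale 6.666666666666667
top expected tip px [226.7 235.3] [] [] exp collar [226.2 236.2]
crop origin 181 190 scale 6.666666666666667
wrist expected tip px [250.1 200.9] [([248.8, 202.7], 0.87)] [([250.9, 222.0], 0.83), ([69.5, 180.1], 0.64)] exp collar [250.1 224.7]
crop origin 160 110 scale 3.3333333333333335
```

View pics/t1_scene.png

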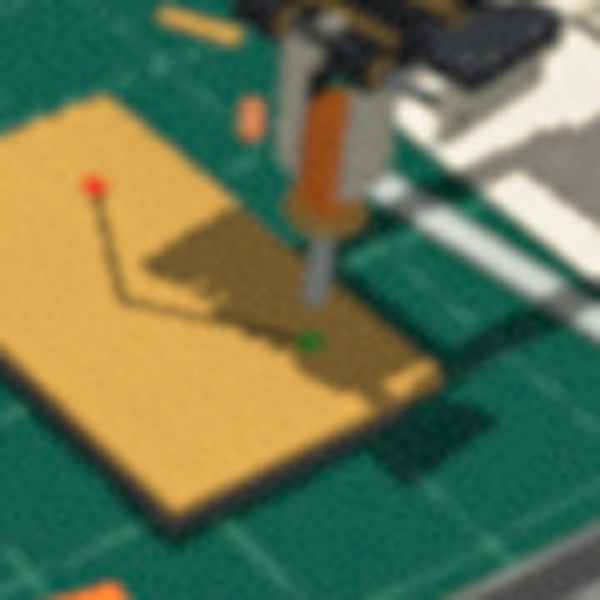

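View pics/t1_wrist.png

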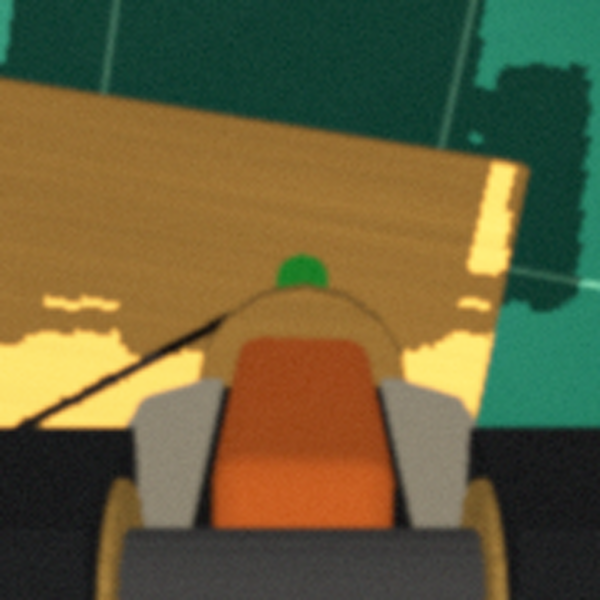

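play_rows(plan=[{"slide": [0,0,-0.4],"roll": 0,"fingers": -1},{"slide": [0,0,-0.25],"roll": 0,"fingers": -1},{"slide": [0,0,0],"roll": 0,"fingers": -1},{"slide": [0,0,0],"roll": 0,"fingers": -1}])

```text
t: 45.8
tool_pos: [0.4487, 0.066, 0.119]
orientation: [-0.148, 1.566, 0.148]
force: [0.1, 0.4, -1.6]
opening: 0.0242
```

```bash
cat >> tip.py <<'E'
k=cam('scene');print('S0,S3,S6 scene px',proj(k,[[.4486,.0659,.034],[.5104,-.01,.034],[.4679,-.0956,.034]]).round(1).tolist())
E
python3 tip.py t2
```

```text
t 45.8 tcp [0.4487 0.066  0.119 ] xdir [-0. -0. -1.] jaw deg 100.8 open 0.0242 F [ 0.1  0.4 -1.6] q [ 0.03 -0.21  2.   -0.    1.35 -1.73]
torque [-0.00872541 -0.01612173  0.02268955]
scene expected tip px [311.3 193.8] [([309.6, 194.6], 0.78), ([357.8, 264.1], 0.41)] [([310.6, 193.4], 0.58), ([314.4, 178.7], 0.51)] exp collar [313. 180.]
crop origin 266 148 scale 6.666666666666667
top expected tip px [226.9 235.2] [] [([309.5, 156.6], 0.61)] exp collar [226.4 236.1]
crop origin 181 190 scale 6.666666666666667
wrist expected tip px [250.2 199.9] [([249.8, 200.9], 0.82)] [([249.6, 222.5], 0.78), ([146.9, 232.2], 0.63)] exp collar [250.3 223.3]
crop origin 160 109 scale 3.3333333333333335
S0,S3,S6 scene px [[311.2, 194.5], [283.1, 188.5], [278.8, 171.1]]
```

View pics/t2_scene.png

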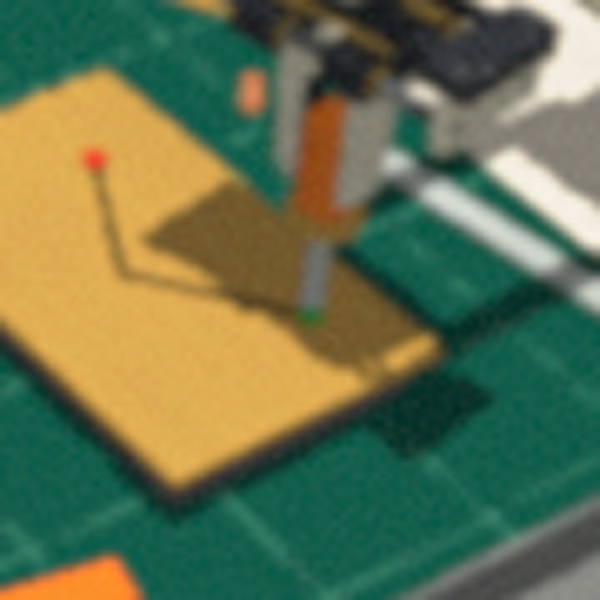

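View pics/t2_wrist.png

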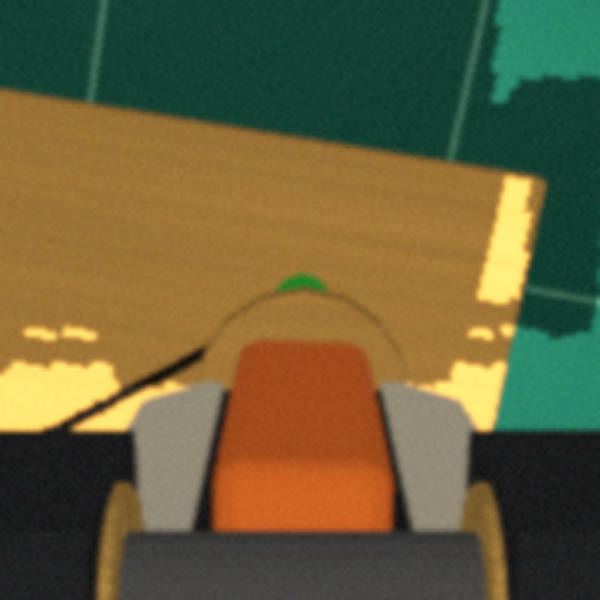

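play_rows(plan=[{"slide": [0,0,-0.07],"roll": 0,"fingers": -1},{"slide": [0,0,-0.06],"roll": 0,"fingers": -1},{"slide": [0,0,-0.05],"roll": 0,"fingers": -1},{"slide": [0,0,0],"roll": 0,"fingers": -1},{"slide": [0,0,0],"roll": 0,"fingers": -1}])

```text
t: 46.88
tool_pos: [0.4489, 0.066, 0.1139]
orientation: [-0.148, 1.565, 0.148]
force: [-1.5, -0.0, 3.0]
opening: 0.0238
```

```bash
python3 tip.py t3
```

```text
t 46.88 tcp [0.4489 0.066  0.1139] xdir [ 0. -0. -1.] jaw deg 100.8 open 0.0238 F [-1.5 -0.   3. ] q [ 0.03 -0.2   2.01 -0.    1.34 -1.73]
torque [0.02405776 0.34268775 0.02944073]
scene expected tip px [311.1 194.9] [([310.0, 195.1], 0.56), ([407.7, 314.0], 0.52)] [([313.6, 181.7], 0.76)] exp collar [312.8 181.2]
crop origin 266 149 scale 6.666666666666667
top expected tip px [226.9 235.1] [] [] exp collar [226.4 236. ]
crop origin 181 190 scale 6.666666666666667
wrist expected tip px [250.1 200.4] [([249.9, 200.2], 0.75)] [] exp collar [250.2 224. ]
crop origin 160 110 scale 3.3333333333333335
S0,S3,S6 scene px [[311.2, 194.5], [283.1, 188.5], [278.8, 171.1]]
```

View pics/t3_scene.png

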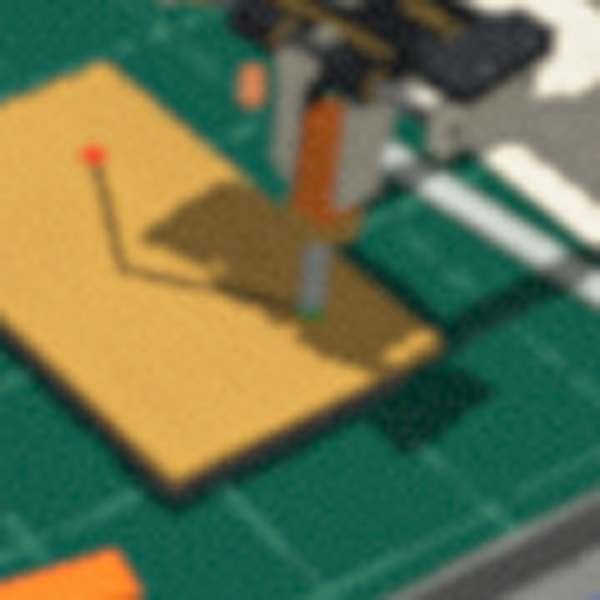

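play_rows(plan=[{"slide": [0.042,-0.0516,0],"fingers": -1},{"slide": [0.042,-0.0516,0],"fingers": -1},{"slide": [0.042,-0.0516,0],"fingers": -1},{"slide": [0.042,-0.0516,0],"fingers": -1},{"slide": [0.042,-0.0516,0],"fingers": -1},{"slide": [0.042,-0.0516,0],"fingers": -1},{"slide": [0.042,-0.0516,0],"fingers": -1},{"slide": [0.042,-0.0516,0],"fingers": -1},{"slide": [0.042,-0.0516,0],"fingers": -1},{"slide": [0.042,-0.0516,0],"fingers": -1},{"slide": [0.042,-0.0516,0],"fingers": -1},{"slide": [0.042,-0.0516,0],"fingers": -1},{"slide": [0.042,-0.0516,0],"fingers": -1},{"slide": [0.042,-0.0516,0],"fingers": -1},{"slide": [0.042,-0.0516,0],"fingers": -1},{"slide": [0.042,-0.0516,0],"fingers": -1}])

```text
$.plan[0]: bad value
```

```bash
python3 tip.py t4
```

```text
t 47.33 tcp [0.4488 0.066  0.1137] xdir [ 0.  0. -1.] jaw deg 100.8 open 0.0241 F [-0.8 -0.9  3.4] q [ 0.03 -0.2   2.01  0.    1.34 -1.73]
torque [0.04334896 0.19333596 0.06913536]
scene expected tip px [311.1 195. ] [([348.3, 248.1], 0.55), ([310.0, 194.1], 0.48)] [([312.8, 181.1], 0.63), ([350.3, 260.7], 0.22)] exp collar [312.8 181.3]
crop origin 266 149 scale 6.666666666666667
top expected tip px [226.9 235.1] [([237.5, 222.8], 0.32)] [] exp collar [226.4 236. ]
crop origin 181 190 scale 6.666666666666667
wrist expected tip px [250.2 200.3] [([252.6, 201.3], 0.73), ([212.3, 218.5], 0.61)] [([251.2, 219.8], 0.86), ([181.8, 237.2], 0.45)] exp collar [250.2 223.9]
crop origin 160 110 scale 3.3333333333333335
S0,S3,S6 scene px [[311.2, 194.5], [283.1, 188.5], [278.8, 171.1]]
```

View pics/t4_scene.png

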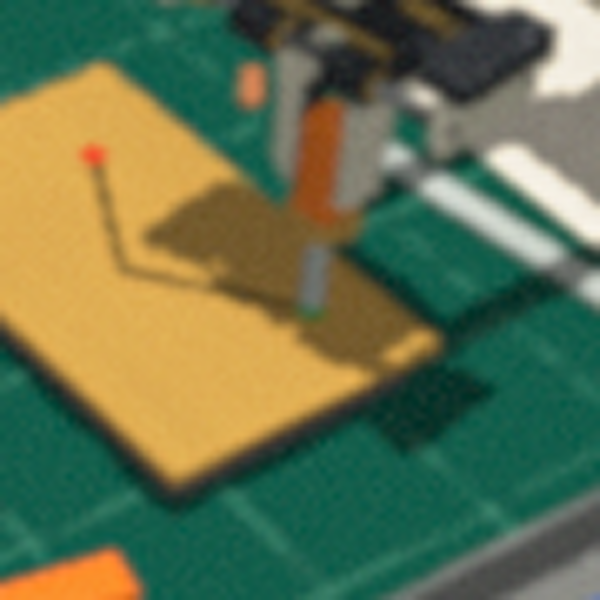

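View pics/t4_wrist.png

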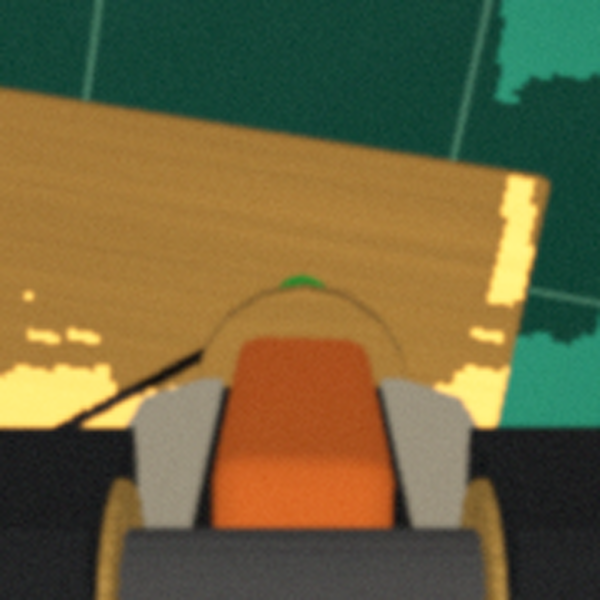

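play_rows(plan=[{"slide": [0.042,-0.0516,0],"roll": 0,"fingers": -1},{"slide": [0.042,-0.0516,0],"roll": 0,"fingers": -1},{"slide": [0.042,-0.0516,0],"roll": 0,"fingers": -1},{"slide": [0.042,-0.0516,0],"roll": 0,"fingers": -1},{"slide": [0.042,-0.0516,0],"roll": 0,"fingers": -1},{"slide": [0.042,-0.0516,0],"roll": 0,"fingers": -1},{"slide": [0.042,-0.0516,0],"roll": 0,"fingers": -1},{"slide": [0.042,-0.0516,0],"roll": 0,"fingers": -1},{"slide": [0.042,-0.0516,0],"roll": 0,"fingers": -1},{"slide": [0.042,-0.0516,0],"roll": 0,"fingers": -1},{"slide": [0.042,-0.0516,0],"roll": 0,"fingers": -1},{"slide": [0.042,-0.0516,0],"roll": 0,"fingers": -1},{"slide": [0.042,-0.0516,0],"roll": 0,"fingers": -1},{"slide": [0.042,-0.0516,0],"roll": 0,"fingers": -1},{"slide": [0.042,-0.0516,0],"roll": 0,"fingers": -1},{"slide": [0.042,-0.0516,0],"roll": 0,"fingers": -1}])

```text
t: 49.78
tool_pos: [0.4689, 0.0412, 0.1136]
orientation: [-0.148, 1.566, 0.148]
force: [-2.2, 2.7, 2.3]
opening: 0.024
```

```bash
python3 tip.py t5
```

```text
t 49.77 tcp [0.4689 0.0412 0.1136] xdir [-0.  0. -1.] jaw deg 100.8 open 0.024 F [-2.2  2.7  2.3] q [-0.02 -0.15  1.96  0.    1.33 -1.78]
torque [0.8055003  0.65298848 0.02677803]
scene expected tip px [301.9 193. ] [([302.3, 190.9], 0.52)] [([302.9, 181.3], 0.6), ([350.4, 257.3], 0.3)] exp collar [303.3 179.3]
crop origin 256 147 scale 6.666666666666667
top expected tip px [233.4 229.7] [] [([103.7, 224.7], 0.58)] exp collar [233.2 230.3]
crop origin 188 184 scale 6.666666666666667
wrist expected tip px [250.7 199.9] [] [([250.8, 220.4], 0.91)] exp collar [250.8 223.3]
crop origin 160 109 scale 3.3333333333333335
S0,S3,S6 scene px [[311.2, 194.5], [283.1, 188.5], [278.8, 171.1]]
```

View pics/t5_scene.png

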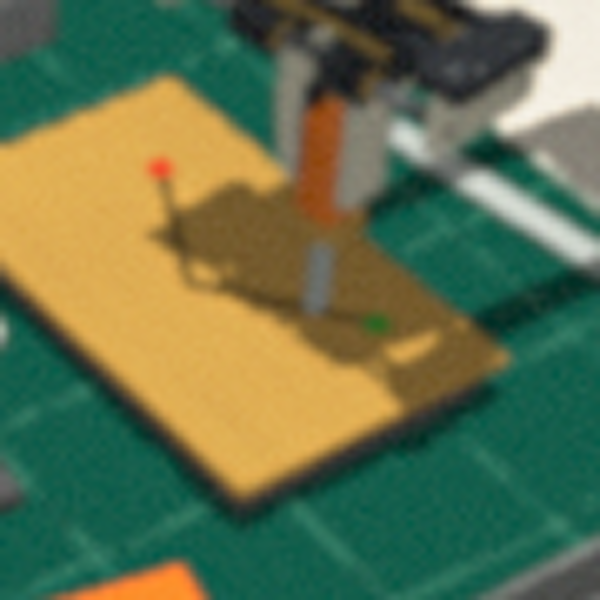

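View pics/t5_wrist.png

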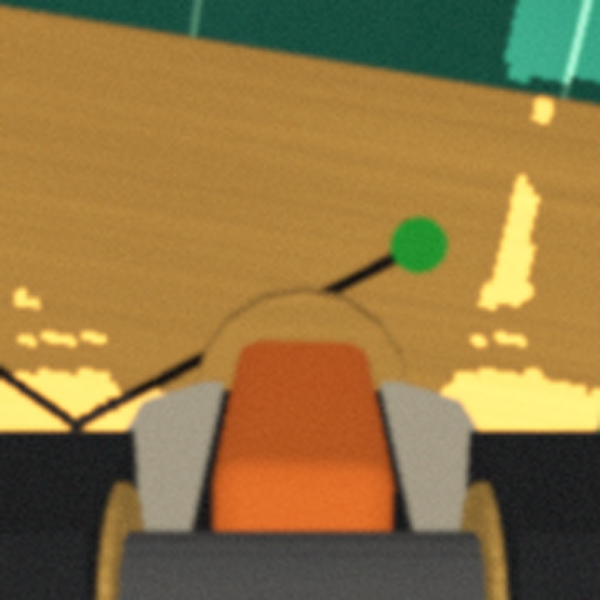

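play_rows(plan=[{"slide": [0.042,-0.0516,-0.01],"roll": 0,"fingers": -1},{"slide": [0.042,-0.0516,-0.01],"roll": 0,"fingers": -1},{"slide": [0.042,-0.0516,0],"roll": 0,"fingers": -1},{"slide": [0.042,-0.0516,0],"roll": 0,"fingers": -1},{"slide": [0.042,-0.0516,0],"roll": 0,"fingers": -1},{"slide": [0.042,-0.0516,0],"roll": 0,"fingers": -1},{"slide": [0.042,-0.0516,0],"roll": 0,"fingers": -1},{"slide": [0.042,-0.0516,0],"roll": 0,"fingers": -1},{"slide": [0.042,-0.0516,0],"roll": 0,"fingers": -1},{"slide": [0.042,-0.0516,0],"roll": 0,"fingers": -1},{"slide": [0.042,-0.0516,0],"roll": 0,"fingers": -1},{"slide": [0.042,-0.0516,0],"roll": 0,"fingers": -1},{"slide": [0.042,-0.0516,0],"roll": 0,"fingers": -1},{"slide": [0.042,-0.0516,0],"roll": 0,"fingers": -1},{"slide": [0.042,-0.0516,0],"roll": 0,"fingers": -1},{"slide": [0.042,-0.0516,0],"roll": 0,"fingers": -1},{"slide": [0.042,-0.0516,0],"roll": 0,"fingers": -1}])

```text
t: 52.35
tool_pos: [0.4904, 0.0148, 0.113]
orientation: [-0.148, 1.566, 0.148]
force: [-3.1, 3.0, 4.1]
opening: 0.0239
```

play_rows(plan=[{"slide": [0.042,-0.0516,0],"roll": 0,"fingers": -1},{"slide": [0.042,-0.0516,0],"roll": 0,"fingers": -1},{"slide": [0.042,-0.0516,0],"roll": 0,"fingers": -1},{"slide": [0.042,-0.0516,0],"roll": 0,"fingers": -1},{"slide": [0.042,-0.0516,0],"roll": 0,"fingers": -1},{"slide": [0.042,-0.0516,0],"roll": 0,"fingers": -1},{"slide": [0.042,-0.0516,0],"roll": 0,"fingers": -1},{"slide": [0.042,-0.0516,0],"roll": 0,"fingers": -1},{"slide": [0.042,-0.0516,0],"roll": 0,"fingers": -1},{"slide": [0.042,-0.0516,0],"roll": 0,"fingers": -1},{"slide": [0.042,-0.0516,0],"roll": 0,"fingers": -1},{"slide": [0.042,-0.0516,0],"roll": 0,"fingers": -1},{"slide": [0.042,-0.0516,0],"roll": 0,"fingers": -1},{"slide": [0.042,-0.0516,0],"roll": 0,"fingers": -1},{"slide": [0.042,-0.0516,0],"roll": 0,"fingers": -1},{"slide": [0.042,-0.0516,0],"roll": 0,"fingers": -1}])

```text
t: 54.35
tool_pos: [0.5106, -0.0099, 0.113]
orientation: [-0.148, 1.566, 0.148]
force: [-2.8, 2.6, 3.9]
opening: 0.0239
```

```bash
python3 tip.py t6
```

```text
t 54.35 tcp [ 0.5106 -0.0099  0.113 ] xdir [-0. -0. -1.] jaw deg 100.8 open 0.0239 F [-2.8  2.6  3.9] q [-0.12 -0.04  1.86 -0.    1.32 -1.88]
torque [ 0.9037812   0.69132365 -0.01369089]
scene expected tip px [283.  189.1] [([281.6, 189.7], 0.55)] [([286.5, 175.2], 0.77), ([287.1, 188.3], 0.59)] exp collar [284.  175.4]
crop origin 238 144 scale 6.666666666666667
top expected tip px [246.8 218.5] [([335.8, 225.8], 0.49), ([167.3, 225.2], 0.3)] [] exp collar [247.1 218.8]
crop origin 201 173 scale 6.666666666666667
wrist expected tip px [250.8 199.8] [([249.8, 200.0], 0.84)] [([251.3, 219.2], 0.6)] exp collar [251.  223.2]
crop origin 160 109 scale 3.3333333333333335
S0,S3,S6 scene px [[311.2, 194.5], [283.1, 188.5], [278.8, 171.1]]
```

View pics/t6_scene.png

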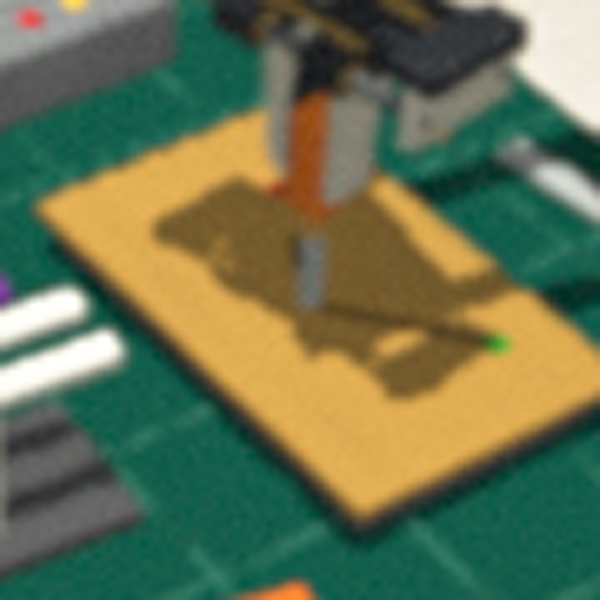

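View pics/t6_wrist.png

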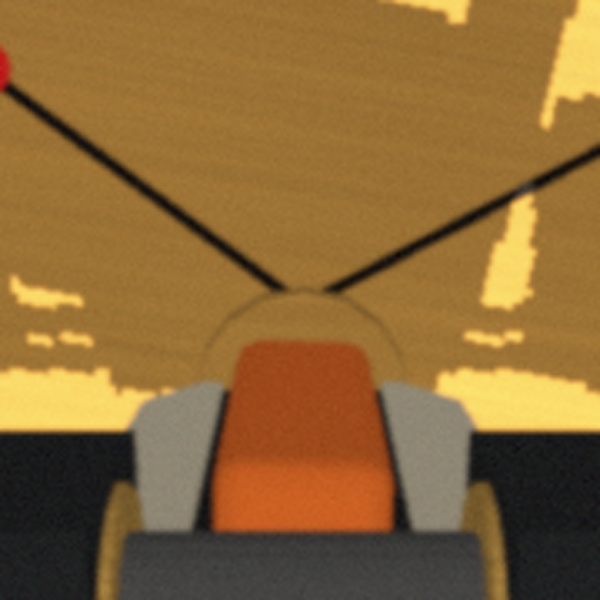

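play_rows(plan=[{"slide": [-0.0297,-0.0595,0],"roll": 0,"fingers": -1},{"slide": [-0.0297,-0.0595,0],"roll": 0,"fingers": -1},{"slide": [-0.0297,-0.0595,0],"roll": 0,"fingers": -1},{"slide": [-0.0297,-0.0595,0],"roll": 0,"fingers": -1},{"slide": [-0.0297,-0.0595,0],"roll": 0,"fingers": -1},{"slide": [-0.0297,-0.0595,0],"roll": 0,"fingers": -1},{"slide": [-0.0297,-0.0595,0],"roll": 0,"fingers": -1},{"slide": [-0.0297,-0.0595,0],"roll": 0,"fingers": -1},{"slide": [-0.0297,-0.0595,0],"roll": 0,"fingers": -1},{"slide": [-0.0297,-0.0595,0],"roll": 0,"fingers": -1},{"slide": [-0.0297,-0.0595,0],"roll": 0,"fingers": -1},{"slide": [-0.0297,-0.0595,0],"roll": 0,"fingers": -1},{"slide": [-0.0297,-0.0595,0],"roll": 0,"fingers": -1},{"slide": [-0.0297,-0.0595,0],"roll": 0,"fingers": -1},{"slide": [-0.0297,-0.0595,0],"roll": 0,"fingers": -1},{"slide": [-0.0297,-0.0595,0],"roll": 0,"fingers": -1}])

```text
t: 56.8
tool_pos: [0.4961, -0.0385, 0.113]
orientation: [-0.148, 1.566, 0.148]
force: [1.4, 3.2, 3.3]
opening: 0.0239
```

play_rows(plan=[{"slide": [-0.0297,-0.0595,0],"roll": 0,"fingers": -1},{"slide": [-0.0297,-0.0595,0],"roll": 0,"fingers": -1},{"slide": [-0.0297,-0.0595,0],"roll": 0,"fingers": -1},{"slide": [-0.0297,-0.0595,0],"roll": 0,"fingers": -1},{"slide": [-0.0297,-0.0595,0],"roll": 0,"fingers": -1},{"slide": [-0.0297,-0.0595,0],"roll": 0,"fingers": -1},{"slide": [-0.0297,-0.0595,0],"roll": 0,"fingers": -1},{"slide": [-0.0297,-0.0595,0],"roll": 0,"fingers": -1},{"slide": [-0.0297,-0.0595,0],"roll": 0,"fingers": -1},{"slide": [-0.0297,-0.0595,0],"roll": 0,"fingers": -1},{"slide": [-0.0297,-0.0595,0],"roll": 0,"fingers": -1},{"slide": [-0.0297,-0.0595,0],"roll": 0,"fingers": -1},{"slide": [-0.0297,-0.0595,0],"roll": 0,"fingers": -1},{"slide": [-0.0297,-0.0595,0],"roll": 0,"fingers": -1},{"slide": [-0.0297,-0.0595,0],"roll": 0,"fingers": -1},{"slide": [-0.0297,-0.0595,0],"roll": 0,"fingers": -1}])

```text
t: 58.8
tool_pos: [0.4819, -0.0671, 0.113]
orientation: [-0.148, 1.566, 0.148]
force: [1.1, 3.9, 3.5]
opening: 0.0239
```

play_rows(plan=[{"slide": [-0.0297,-0.0595,0],"roll": 0,"fingers": -1},{"slide": [-0.0297,-0.0595,0],"roll": 0,"fingers": -1},{"slide": [-0.0297,-0.0595,0],"roll": 0,"fingers": -1},{"slide": [-0.0297,-0.0595,0],"roll": 0,"fingers": -1},{"slide": [-0.0297,-0.0595,0],"roll": 0,"fingers": -1},{"slide": [-0.0297,-0.0595,0],"roll": 0,"fingers": -1},{"slide": [-0.0297,-0.0595,0],"roll": 0,"fingers": -1},{"slide": [-0.0297,-0.0595,0],"roll": 0,"fingers": -1},{"slide": [-0.0297,-0.0595,0],"roll": 0,"fingers": -1},{"slide": [-0.0297,-0.0595,0],"roll": 0,"fingers": -1},{"slide": [-0.0297,-0.0595,0],"roll": 0,"fingers": -1},{"slide": [-0.0297,-0.0595,0],"roll": 0,"fingers": -1},{"slide": [-0.0297,-0.0595,0],"roll": 0,"fingers": -1},{"slide": [-0.0297,-0.0595,0],"roll": 0,"fingers": -1},{"slide": [-0.0297,-0.0595,0],"roll": 0,"fingers": -1},{"slide": [-0.0297,-0.0595,0],"roll": 0,"fingers": -1},{"slide": [0,0,0],"roll": 0,"fingers": -1}])

```text
t: 60.92
tool_pos: [0.4675, -0.0961, 0.113]
orientation: [-0.148, 1.566, 0.147]
force: [0.7, 0.4, 4.3]
opening: 0.0241
```

```bash
python3 tip.py t7
```

```text
t 60.92 tcp [ 0.4675 -0.0961  0.113 ] xdir [-0.    -0.001 -1.   ] jaw deg 100.8 open 0.0241 F [0.7 0.4 4.3] q [-0.31 -0.13  1.94 -0.    1.33 -2.07]
torque [ 0.25326864 -0.17117472  0.05537926]
scene expected tip px [278.8 171.6] [([278.6, 171.9], 0.71), ([238.8, 129.2], 0.42)] [([280.3, 159.8], 0.75), ([349.1, 259.7], 0.48)] exp collar [279.6 158.1]
crop origin 233 126 scale 6.666666666666667
top expected tip px [269.6 229.6] [] [] exp collar [270.8 230.3]
crop origin 224 184 scale 6.666666666666667
wrist expected tip px [250.1 200.2] [([253.8, 199.4], 0.74)] [([248.7, 223.9], 0.93), ([312.0, 245.2], 0.71)] exp collar [250.  223.7]
crop origin 160 110 scale 3.3333333333333335
S0,S3,S6 scene px [[311.2, 194.5], [283.1, 188.5], [278.8, 171.1]]
```

View pics/t7_scene.png

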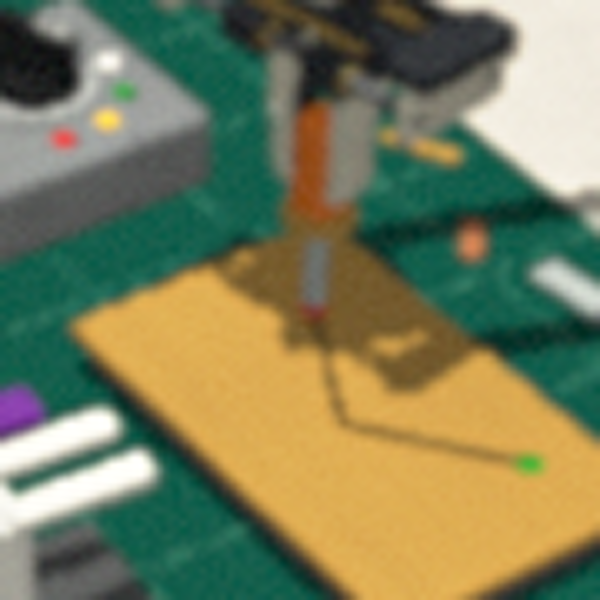

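View pics/t7_wrist.png

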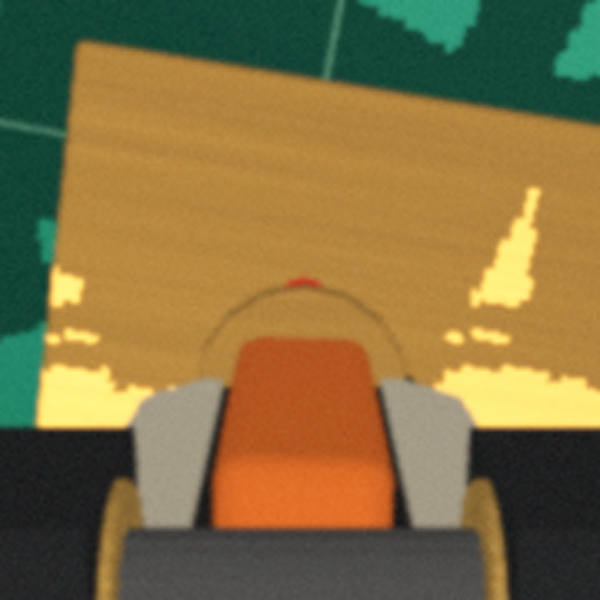

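play_rows(plan=[{"slide": [0,0,0.4],"roll": 0,"fingers": -1},{"slide": [0,0,0.8],"roll": 0,"fingers": -1},{"slide": [0,0,0.9],"roll": 0,"fingers": -1},{"slide": [0,0.2,0.9],"roll": 0,"fingers": -1},{"slide": [0.4,0.4,0],"roll": 0,"fingers": -1},{"slide": [0.8,0.5,0],"roll": 0,"fingers": -1},{"slide": [1,0.5,0],"roll": 0,"fingers": -1},{"slide": [1,0.5,0],"roll": 0,"fingers": -1},{"slide": [1,0.5,0],"roll": 0,"fingers": -1},{"slide": [1,0.4,0],"roll": 0,"fingers": -1},{"slide": [1,0.3,0],"roll": 0,"fingers": -1},{"slide": [0.5,0.03,0],"roll": 0,"fingers": -1},{"slide": [0.13,0,0],"roll": 0,"fingers": -1},{"slide": [0,0,0],"roll": 0,"fingers": -1},{"slide": [0,0,0],"roll": 0,"fingers": -1}])

```text
t: 63.25
tool_pos: [0.672, 0.0044, 0.2027]
orientation: [-0.147, 1.566, 0.148]
force: [-0.1, -0.4, -1.4]
opening: 0.0243
```

```bash
python3 tip.py t8
```

```text
t 63.25 tcp [0.672  0.0044 0.2027] xdir [-0.001  0.    -1.   ] jaw deg 100.8 open 0.0243 F [-0.1 -0.4 -1.4] q [-0.07  0.33  1.28  0.    1.53 -1.83]
torque [ 0.06678968  0.02966022 -0.03885461]
scene expected tip px [244.8 187.9] [([245.7, 189.7], 0.73), ([347.1, 256.9], 0.21)] [([248.9, 172.2], 0.5), ([205.7, 128.7], 0.37)] exp collar [244.6 172.8]
crop origin 199 142 scale 6.666666666666667
top expected tip px [242.7 174.1] [([193.0, 153.1], 0.4), ([166.3, 222.7], 0.27)] [([331.3, 223.7], 0.69)] exp collar [242.9 172.5]
crop origin 197 129 scale 6.666666666666667
wrist expected tip px [250.4 199.6] [([248.5, 203.5], 0.88)] [([253.6, 223.8], 0.61)] exp collar [250.5 222.8]
crop origin 160 109 scale 3.3333333333333335
S0,S3,S6 scene px [[311.2, 194.5], [283.1, 188.5], [278.8, 171.1]]
```

View pics/t8_scene.png

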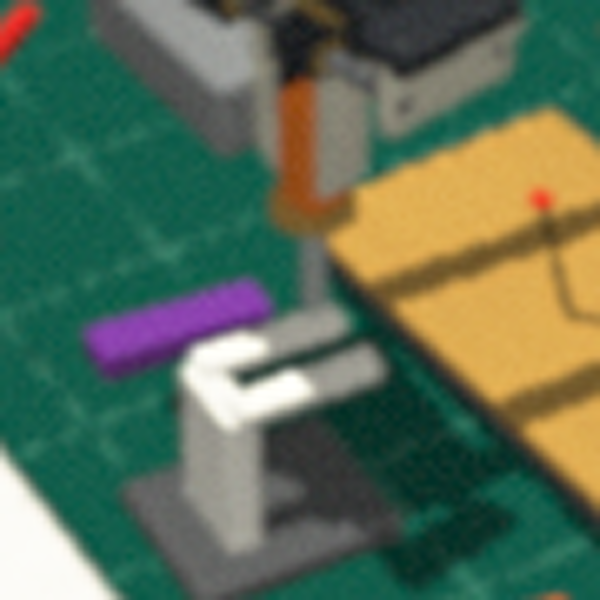

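View pics/t8_wrist.png

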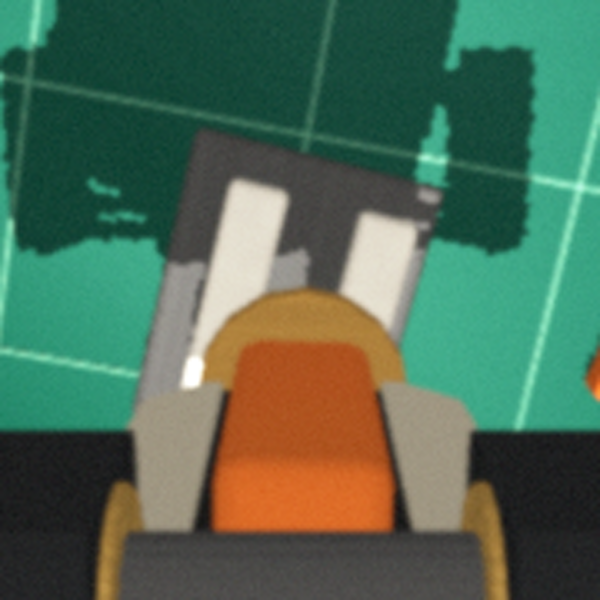

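Run:
```python
from h import *
k=cam('wrist')
P=np.array([[289,192],[264,285],[360,217],[342,285]])/3.3333+[160,109]
W=back(k,P,.1);print(W.round(4))
d=(W[1]-W[0]+W[3]-W[2])[:2];print('yaw',np.degrees(np.arctan2(d[1],d[0])))
for a,b in((0,1),(2,3)):
    print(W[a,1]+(.672-W[a,0])*(W[b,1]-W[a,1])/(W[b,0]-W[a,0]))
```

```text
[[ 0.6485 -0.0033  0.1   ]
 [ 0.6746 -0.0053  0.1   ]
 [ 0.6516  0.0165  0.1   ]
 [ 0.6707  0.0154  0.1   ]]
yaw -3.8961777537320024
-0.005098579005522092
0.015342495702449013
```

play_rows(plan=[{"slide": [0.03,0.02,-0.5],"roll": 0,"fingers": -1},{"slide": [0,0,-0.7],"roll": 0,"fingers": -1},{"slide": [0,0,-0.6],"roll": 0,"fingers": -1},{"slide": [0,0,-0.5],"roll": 0,"fingers": -1},{"slide": [0,0,-0.3],"roll": 0,"fingers": -1},{"slide": [0,0,-0.04],"roll": 0,"fingers": -1},{"slide": [0,0,-0.03],"roll": 0,"fingers": -1},{"slide": [0,0,0],"roll": 0,"fingers": -1}])

```text
t: 64.7
tool_pos: [0.6741, 0.0049, 0.1239]
orientation: [-0.148, 1.564, 0.147]
force: [-0.3, -0.6, -2.0]
opening: 0.024
```

```bash
python3 tip.py t9
```

```text
t 64.7 tcp [0.6741 0.0049 0.1239] xdir [ 0.001 -0.    -1.   ] jaw deg 100.8 open 0.024 F [-0.3 -0.6 -2. ] q [-0.07  0.38  1.37 -0.    1.39 -1.83]
torque [ 0.0456472  -0.03295175 -0.00464922]
scene expected tip px [244.5 206.9] [([243.8, 206.8], 0.62), ([245.4, 193.9], 0.6)] [([248.0, 193.6], 0.7)] exp collar [244.4 192.8]
crop origin 199 161 scale 6.666666666666667
top expected tip px [242.4 175.5] [] [] exp collar [242.6 174. ]
crop origin 197 130 scale 6.666666666666667
wrist expected tip px [250. 201.] [([249.7, 199.5], 0.72)] [([247.7, 220.0], 0.72)] exp collar [250.  224.9]
crop origin 160 111 scale 3.3333333333333335
S0,S3,S6 scene px [[311.2, 194.5], [283.1, 188.5], [278.8, 171.1]]
```

View pics/t9_scene.png

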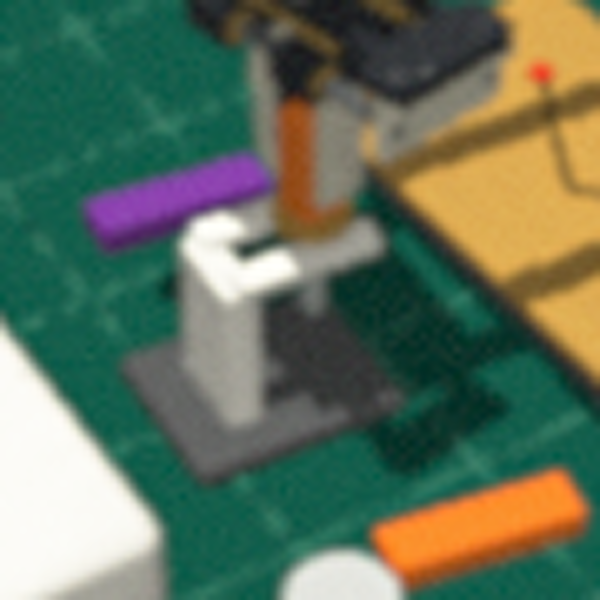

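play_rows(plan=[{"slide": [0,0,-0.04],"roll": 0,"fingers": -1},{"slide": [0,0,-0.04],"roll": 0,"fingers": -1},{"slide": [0,0,0],"roll": 0,"fingers": -1},{"slide": [0,0,0],"roll": 0,"fingers": -1}])

```text
t: 65.65
tool_pos: [0.6736, 0.005, 0.1216]
orientation: [-0.148, 1.565, 0.147]
force: [-2.6, -0.4, 5.4]
opening: 0.0242
```

play_rows(plan=[{"slide": [0,0,0.01],"roll": 0,"fingers": -0.3},{"slide": [0,0,0],"roll": 0,"fingers": 0},{"slide": [0,0,0],"roll": 0,"fingers": 0.1},{"slide": [0,0,0],"roll": 0,"fingers": 0.1},{"slide": [0,0,0.6],"roll": 0,"fingers": 0.1},{"slide": [0,0,1],"roll": 0,"fingers": 0.1},{"slide": [0,0,1],"roll": 0,"fingers": 0.1},{"slide": [0,0,1],"roll": 0,"fingers": 0.1},{"slide": [0,0,1],"roll": 0,"fingers": 0.1},{"slide": [0,0,0.5],"roll": 0,"fingers": 0.1},{"slide": [0,0,0],"roll": 0,"fingers": 0.1}])

```text
t: 67.03
tool_pos: [0.6743, 0.0049, 0.2759]
orientation: [-0.148, 1.563, 0.147]
force: [-0.1, -0.2, -0.2]
opening: 0.0509
```

Run:
```python
from h import *
tool()
k,im=shot('scene');cv2.imwrite('pics/s10.png',cv2.resize(im[130:250,180:340,::-1],(800,600),interpolation=cv2.INTER_CUBIC))
k,im=shot('wrist','w20')
```

```text
t 67.03 tcp [0.6743 0.0049 0.2759] xdir [ 0.003 -0.    -1.   ] jaw deg 100.8 open 0.0509 F [-0.1 -0.2 -0.2] q [-0.07  0.32  1.17 -0.    1.65 -1.83]
```

View pics/s10.png

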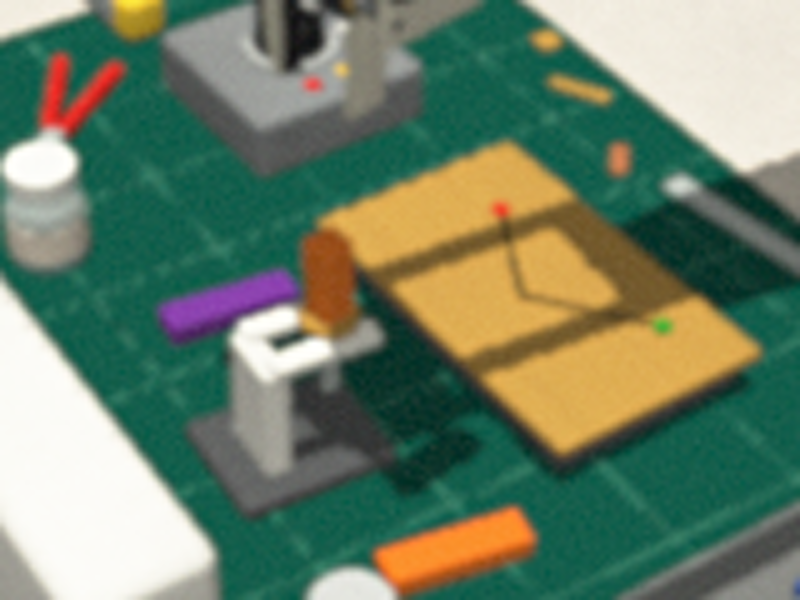

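View pics/w20.png

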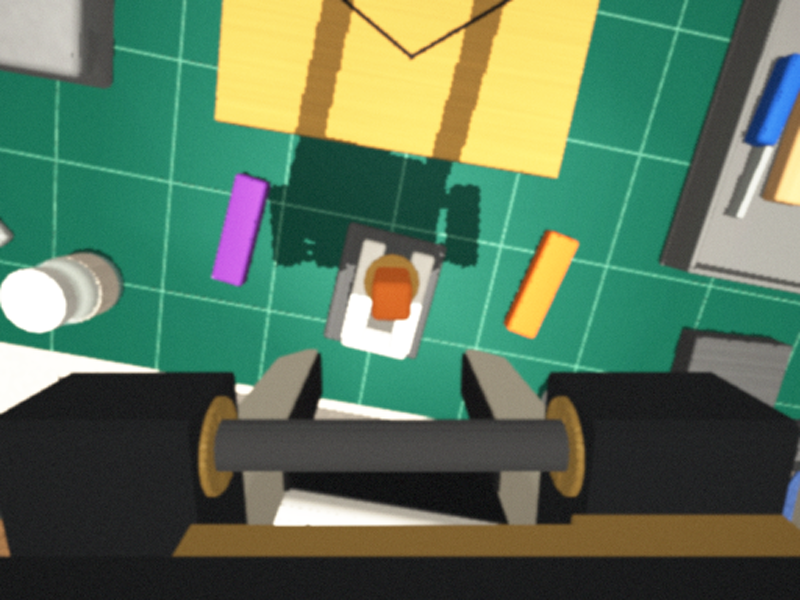

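play_rows(plan=[{"slide": [-0.4,-0.5,0],"roll": -1,"fingers": 0},{"slide": [-0.8,-1,0],"roll": -1,"fingers": 0},{"slide": [-1,-1,0],"roll": -1,"fingers": 0},{"slide": [-1,-1,0],"roll": -1,"fingers": 0},{"slide": [-1,-1,0],"roll": -1,"fingers": -0.1},{"slide": [-1,-1,-0.5],"roll": -1,"fingers": -0.1},{"slide": [-0.53,-1,-0.8],"roll": -1,"fingers": -0.1},{"slide": [0,-1,-0.9],"roll": -1,"fingers": -0.1},{"slide": [0,-1,-1],"roll": -1,"fingers": -0.1},{"slide": [0,-1,-1],"roll": -0.65,"fingers": -0.1},{"slide": [0,-1,0],"roll": 0,"fingers": -0.1},{"slide": [0,-0.6,0],"roll": 0,"fingers": -0.1},{"slide": [0,0,0],"roll": 0,"fingers": -0.1},{"slide": [0,0,0],"roll": 0,"fingers": -0.1}])

```text
t: 68.88
tool_pos: [0.5018, -0.3272, 0.148]
orientation: [0.901, 1.376, -0.9]
force: [0.6, -0.0, -0.1]
opening: 0.0418
```

Run:
```python
from h import *
tool();k,im=shot('wrist','w21')
```

```text
t 68.88 tcp [ 0.5018 -0.3272  0.148 ] xdir [ 0.  0. -1.] jaw deg 23.6 open 0.0418 F [ 0.6 -0.  -0.1] q [-0.66  0.17  1.57  0.    1.4  -1.08]
```

View pics/w21.png

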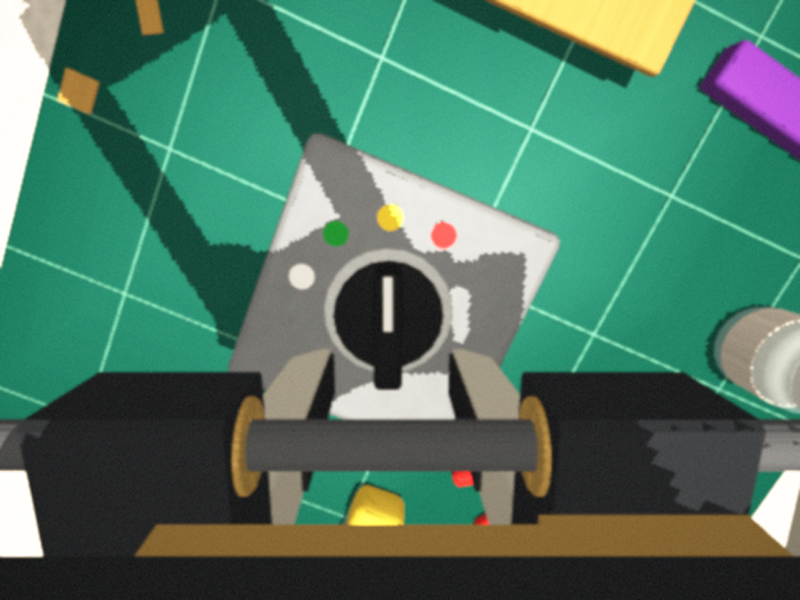

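play_rows(plan=[{"slide": [0,-0.04,-1],"roll": 0,"fingers": -0.1},{"slide": [0,0,-1],"roll": 0,"fingers": -0.1},{"slide": [0,0,-0.53],"roll": 0,"fingers": -0.1},{"slide": [0,0,0],"roll": 0,"fingers": -0.1},{"slide": [0,0,0],"roll": 0,"fingers": -1},{"slide": [0,0,0],"roll": 0,"fingers": -1},{"slide": [0,0,0],"roll": 0,"fingers": -1},{"slide": [0,0,0],"roll": 0.7,"fingers": -1},{"slide": [0,0,0],"roll": 0.7,"fingers": -1},{"slide": [0,0,0],"roll": 0.7,"fingers": -1},{"slide": [0,0,0],"roll": 0.7,"fingers": -1},{"slide": [0,0,0],"roll": 0.7,"fingers": -1},{"slide": [0,0,0],"roll": 0.7,"fingers": -1}], squeeze=30)

```text
t: 70.55
tool_pos: [0.5017, -0.3295, 0.0729]
orientation: [0.446, 1.524, -0.447]
force: [-2.2, -0.1, 3.9]
opening: 0.014
```

play_rows(plan=[{"slide": [0,0,0],"roll": 0.7,"fingers": -1},{"slide": [0,0,0],"roll": 0.7,"fingers": -1},{"slide": [0,0,0],"roll": 0.7,"fingers": -1},{"slide": [0,0,0],"roll": 0.7,"fingers": -1},{"slide": [0,0,0],"roll": 0.7,"fingers": -1},{"slide": [0,0,0],"roll": 0.7,"fingers": -1},{"slide": [0,0,0],"roll": 0,"fingers": -1}])

```text
t: 71.42
tool_pos: [0.5018, -0.329, 0.0729]
orientation: [-0.011, 1.57, 0.011]
force: [-1.2, 3.7, 5.7]
opening: 0.0139
```

play_rows(plan=[{"slide": [0,0,0],"roll": 0,"fingers": -0.1},{"slide": [0,0,0],"roll": 0,"fingers": -0.1},{"slide": [0,0,0],"roll": 0,"fingers": -0.1},{"slide": [0,0,1],"roll": 0,"fingers": -0.1},{"slide": [0,0,1],"roll": 0,"fingers": -0.1},{"slide": [0,0,0.6],"roll": 0,"fingers": -0.1},{"slide": [0,0,0],"roll": 0,"fingers": -0.1}])

```text
t: 72.3
tool_pos: [0.5025, -0.3299, 0.1516]
orientation: [-0.012, 1.568, 0.009]
force: [0.6, -0.9, -0.3]
opening: 0.0419
```

Run:
```python
from h import *
tool();k,im=shot('wrist','w22')
```

```text
t 72.3 tcp [ 0.5025 -0.3299  0.1516] xdir [ 0.002 -0.002 -1.   ] jaw deg 90.8 open 0.0419 F [ 0.6 -0.9 -0.3] q [-0.67  0.17  1.57 -0.    1.4  -2.25]
```

View pics/w22.png

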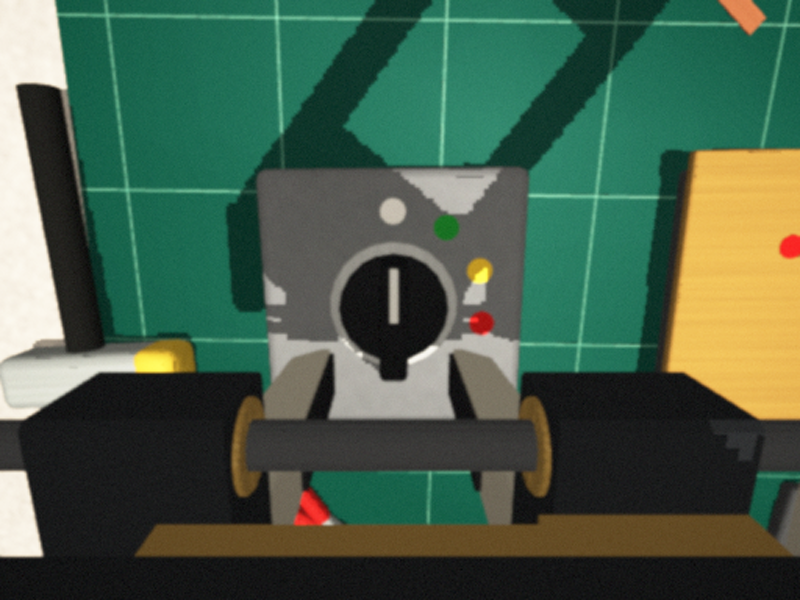

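Dial at white. Lift clear and do a final overview.

play_rows(plan=[{"slide": [-0.5,0,1],"roll": 0,"fingers": 0},{"slide": [-1,0,1],"roll": 0,"fingers": 0},{"slide": [-1,0,1],"roll": 0,"fingers": 0},{"slide": [-0.5,0,0.5],"roll": 0,"fingers": 0},{"slide": [0,0,0],"roll": 0,"fingers": 0},{"slide": [0,0,0],"roll": 0,"fingers": 0}])

```text
t: 73.1
tool_pos: [0.4117, -0.3288, 0.2531]
orientation: [-0.009, 1.572, 0.012]
force: [-1.0, 0.8, 0.0]
opening: 0.0467
```

Run:
```python
from h import *
tool()
shot('scene','s11')
k,im=shot('top');cv2.imwrite('pics/top11.png',cv2.resize(im[130:280,90:400,::-1],(800,387),interpolation=cv2.INTER_CUBIC))
```

```text
t 73.1 tcp [ 0.4117 -0.3288  0.2531] xdir [-0.001  0.002 -1.   ] jaw deg 90.8 open 0.0467 F [-1.   0.8  0. ] q [-0.77 -0.08  1.64  0.    1.58 -2.36]
```

View pics/s11.png

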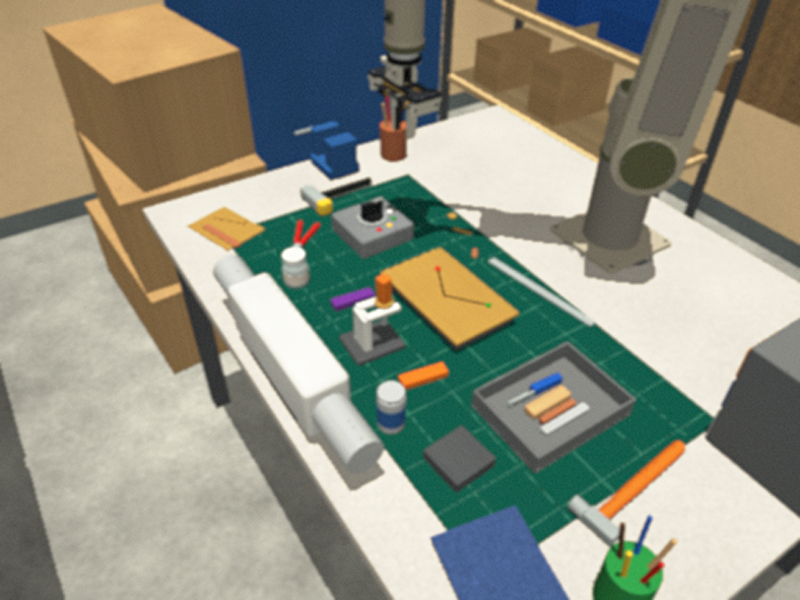

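View pics/top11.png

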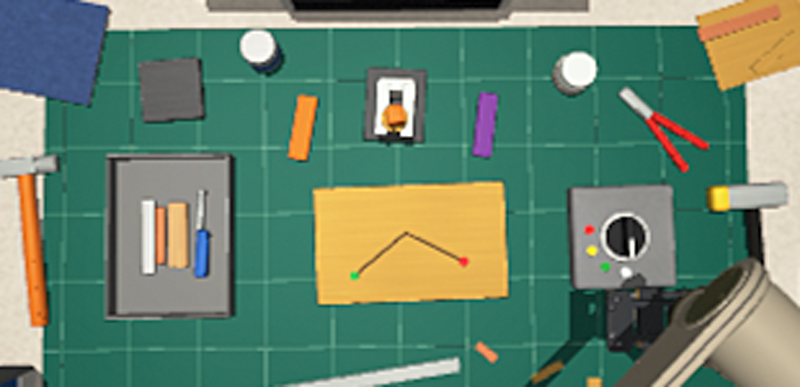

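All four pieces are in the tray, the plate is clear, the burnisher is in its fork and the dial is on white.

```bash
python3 -c "
from plant import robot
print(robot.close_job())"
```

```text
the job is handed in; nothing more can be done
None
```

The seam is finished and the job is handed in at about 73 s of the 210 s allowed.

- **Plate:** I put the strip, wedge, file and bar into the scrap tray. The final pictures show all four inside it and the plate empty.
- **Dial:** I turned it from green to yellow before the seam, and back to white afterwards. The wrist picture showed its white line on the right dot each time.
- **Seam:** I traced it with the burnisher from the green dot round the bend to the red dot at about 1.6 cm/s, pressing with roughly 4–6 N. The tip position agreed with the drawn seam to about 1 mm at both dots, the bend and one point on the first leg.
- **Burnisher:** It hangs upright in its fork again. The final pictures show no change in the hammer, mallet, other tools and look-alike blocks.

**Disagreement:** the first leg of the seam measured about 98 mm in several pictures, against the stated 109 mm. The second leg measured 96 mm against 95 mm. I followed the seam as drawn, from dot to dot.

No check failed. The hand-in reports no verdict, so the result is not confirmed beyond these checks.

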